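# Re-mix a row of sample jars on a touch mixer

## Task

Mix the sample jars again before testing: set the speed dial of the touch mixer to its two-dot mark, then take the jars one after the other from the wooden tray, from left to right, and press each one, centred and upright, down on the sprung pad until the pad is fully down, keeping it there for about five seconds. The jars are unmarked, so stand each one in the compartment of the steel tray that matches the one it came from: left goes to the far end, middle to the middle, right to the near end. Never press the pad while the dial is off the two-dot mark, leave the dial gauge alone, and when all jars are done turn the dial back to its off stop.

Things in the scene. Friction and masses are not known exactly. Their poses are not given: they have to be found in the camera images.
- mixer: Touch mixer: grey housing 180 mm deep (x) by 130 wide (y), fixed. Origin at the centre of its underside, +x from dial to pad, z up. A front panel with the dial slopes up from 38 mm high at x = -90 mm to 70 mm at x = -10; behind it the deck is 70 mm high and carries an aluminium turret (83 mm high, 82 mm wide) with the round pad, axis at x = +42 mm, y = 0.
- pad_top (a point): Centre of the top of the round black rubber pad, 68 mm in diameter, flat, facing up; moves down with the pad. It lies 104.5 mm above the table when the pad is up.
- pad (a joint): How far the pad is pressed down, in m: 0 up, 0.009 fully down (hard stop). Spring: 2.7 N to start it, rising to 8 N at the stop; it comes up again by itself when the load is taken off. The weight of a jar does not press it. From 7.5 mm on it counts as fully down.
- speed_dial (a joint): Angle of the speed dial in rad: 0 at the off stop (a plain tick), growing clockwise as seen from outside the panel. The scale marks lie 45 degrees apart: one dot at 0.785, two dots at 1.571, three dots at 2.356; upper stop at 2.70. It stays where it is left (friction about 0.05 N m).
- dial_grip (a point): Point on the dial's axis at the top of its grip, 31.5 mm off the panel. z: the panel's outward normal, 22 degrees from vertical, leaning to the mixer's front; x: the way the white pointer line points (turns with the dial). The grip is a bar 13 mm wide, 40 mm long along x; 23 mm below this point it stands on a round skirt 45 mm wide: pinch the bar across, fingertips above the skirt.
- wooden_tray: Plywood tray in which the jars come, fixed, 80 x 232 mm, rim 13 mm high: three open compartments in a row along its y, 76 mm apart, each 72 mm square inside, floor 4 mm above the table. Origin at the centre of its underside. Looking from the robot +y is left.
- steel_tray: Steel tray for the finished jars, fixed, 232 x 80 mm, rim 13 mm high: three compartments in a row along its x (away from the robot), 76 mm apart, each 72 mm square inside, floor 4 mm above the table. Origin at the centre of its underside.
- jar_1: Sample jar, one of three alike; starts in the left (+y) compartment of the wooden tray, if there. White plastic body 56 mm in diameter with a blank paper label, grey ribbed screw lid 54 mm in diameter, 62 mm tall in all; straight body wall up to 41 mm, lid the top 16 mm. 0.11 to 0.23 kg. Origin at the centre of the underside, z up through the lid.
- jar_2: Sample jar, one of three alike; starts in the middle compartment of the wooden tray, if there. White plastic body 56 mm in diameter with a blank paper label, grey ribbed screw lid 54 mm in diameter, 62 mm tall in all; straight body wall up to 41 mm, lid the top 16 mm. 0.11 to 0.23 kg. Origin at the centre of the underside, z up through the lid.
- jar_3: Sample jar, one of three alike; starts in the right (-y) compartment of the wooden tray, if there. White plastic body 56 mm in diameter with a blank paper label, grey ribbed screw lid 54 mm in diameter, 62 mm tall in all; straight body wall up to 41 mm, lid the top 16 mm. 0.11 to 0.23 kg. Origin at the centre of the underside, z up through the lid.
- place_1 (a point): Centre of the floor of the far (+x) compartment of the steel tray, where jar_1 belongs.
- place_2 (a point): Centre of the floor of the middle compartment of the steel tray, where jar_2 belongs.
- place_3 (a point): Centre of the floor of the near (-x) compartment of the steel tray, where jar_3 belongs.
- dial_gauge: A loose dial gauge, 115 x 56 x 21 mm, lying beside the work on the right: a delicate bystander, to be left where it is. Origin at the centre of its underside.

How it is judged:
On the way, in this order (a step that is already met when the one before it is completed fails the run):
1. the speed dial stands at the two-dot mark (value of joint speed_dial between 1.451 and 1.691 rad), for 0.2 s.
2. jar_1 stands upright and centred on the pad and holds it fully down (horizontal distance between jar_1 and pad_top below 0.012 m and z of jar_1 in the frame of mixer between 0.09 and 0.097 m and angle between jar_1's own z axis and vertical below 0.15 rad), for 4 s.
3. jar_2 stands upright and centred on the pad and holds it fully down (horizontal distance between jar_2 and pad_top below 0.012 m and z of jar_2 in the frame of mixer between 0.09 and 0.097 m and angle between jar_2's own z axis and vertical below 0.15 rad), for 4 s.
4. jar_3 stands upright and centred on the pad and holds it fully down (horizontal distance between jar_3 and pad_top below 0.012 m and z of jar_3 in the frame of mixer between 0.09 and 0.097 m and angle between jar_3's own z axis and vertical below 0.15 rad), for 4 s.
At the end, for the whole second after the job is handed in: every jar that is there stands upright, at rest, on the floor of its own compartment of the steel tray (within 14 mm of its centre: left jar far, middle jar middle, right jar near), and the speed dial is back at its off stop (within 0.12 rad) (horizontal distance between jar_1 and place_1 below 0.014 m and z of each of jar_1, jar_2, jar_3 in the frame of steel_tray below 0.009 m and angle between each of jar_1, jar_2, jar_3's own z axis and vertical below 0.1 rad and linear speed of each of jar_1, jar_2, jar_3 below 0.02 m/s and horizontal distance between jar_2 and place_2 below 0.014 m and horizontal distance between jar_3 and place_3 below 0.014 m and value of joint speed_dial below 0.12 rad); the robot touches nothing.
It fails at once if the pad is pressed while the dial is off the two-dot mark by more than 0.2 rad (value of joint pad above 0.006 m and (value of joint speed_dial below 1.371 rad or value of joint speed_dial above 1.771 rad)).
It fails at once if the dial gauge is moved by more than 30 mm (distance of dial_gauge from where it was at the start of the episode above 0.03 m).
Of jar_1, jar_2, jar_3 only 2 to 3 are there at a start; the rules pass over those that are not, and their reading is None.
At some moment in a run one of jar_1, jar_2, jar_3 may be knocked a few centimetres aside while the robot is not near it.
It also fails if it takes over 210 s, if anything falls off the work surface, if the arm or the gripper's body presses on something with over 40 N, if the wrist force passes 120 N, or if a joint passes its speed limit or range.

## Robot

A 7-joint arm with a two-finger parallel gripper is mounted at the origin on a cart in front of the work surface, level with it; the furniture and walls round the work are solid. World frame = base frame: x ahead of the robot, y to its left, z up, the work surface at z = 0. Lengths are in m, angles in rad, forces in N, time in s.
With the tool pointing down it reaches from about 0.35 to 0.775 m from the base axis. Payload 3.1 kg.
Tool frame: the origin (TCP) lies at the very end of the fingers, on their centre line; the grasp point (between the pads) lies 19 mm behind it; z points along the fingers, y is the line along which they close (so a half turn about z gives the same grasp; the last joint's range is limited). The gripper opens to 85 mm and grips with 20 to 120 N. Pads are 22 mm wide; open, the fingers measure 114 mm over their backs; the gripper's body (76 mm by 85 mm) begins 54 mm behind the grasp point. The pads swing forward as they close: fully open they stand 13 mm farther back than shut.
Start: joints at [-1.348, 0.311, 0.014, 1.512, -0.004, 1.319, -0.027], TCP at [0.144, 0.531, 0.231] pointing down, gripper open.
Joint ranges: [-2.7, 2.7], [-0.3, 1.91], [-1.27, 1.3], [0.12, 2.57], [-1.44, 4.58], [0.2, 2.03], [-3.05, 3.05]. Speed limits (rad/s): [2.79, 2.79, 3.14, 3.14, 3.14, 3.14, 3.14].

## Interface

Orientations are given as a unit quaternion [w, x, y, z].
In Python, from rig import env, read_camera, camera_model gives the robot as it stands (env), with the cameras as plain functions.
- The arm moves only by the shell command python3 inch.py 'ROWS'. ROWS is a JSON list of rows, 1 to 10 of them, each of 7 numbers: a rotation vector rx, ry, rz in rad, then dx, dy, dz in m, then the finger opening in m; each row is the pose to reach, as a shift and turn from the pose commanded when the command began, along the tool's axes at that moment; what a row does not reach only later rows make up. A row lasts 1/8 s, in which the tool goes at most 0.0625 m and 0.188 rad, less where a joint would pass 70% of its speed; a pose out of reach is approached as far as the arm can. The fingers move at their own pace and stop on an object; the grip force is fixed at half the most. Time passes only in rows, so rows that do not move let the fingers close. It prints the time, the measured TCP pose, the force, the opening and the grip force at its end.
- env.get_state(): the state, without advancing time (a new reading comes with each control period).
- read_camera(name): name is "scene" or "side" or "wrist"; returns the picture (480x640x3 uint8, blue, green, red); there is no depth.
- camera_model(name): a dict with "fx", "fy", "cx", "cy" (pixels), "xyz" and "attitude" of the camera in the world; the wrist camera has in their place "T_tool_cam" (4x4, takes a point from camera to tool coordinates, whose origin is the TCP and whose axes are the flange's). Camera axes: x right, y up, looking along -z (the intrinsics and any distortion apply to the point x, -y, -z); pixel columns grow to the right and rows downward; lengths in m; the calibration is good to about 2 mm. A picture is of the moment at which its call begins: read the wrist's pose just before it. camera_model takes no time and is no camera call.
- env.close_job(): hands the job in; it is judged then, once.
The state is a dict: "time": time; "joint_positions": joint angles; "qd": joint speeds; "effort": joint torques, N m; "tool_pos": TCP position; "orientation": TCP orientation; "ft_force": force on the tool from outside, world axes, zero at the start; "ft_torque": the same for the moment, N m; "opening": finger opening in m; "gripper_force": force on a finger pad.
Only numpy, scipy, OpenCV 4.12 (cv2) and the standard library are available. Lean on these libraries where they do the work, as an engineer would, in place of code of your own. Each camera call takes 0.05 s, during which the arm holds its last target. There are 200 camera calls.

## Working session

There is one attempt and no reset: what is moved stays moved. The work goes in short steps, Python scripts to look and compute and a shell command to move; the robot and the scene stay as the last step left them, time stands still between calls to the robot, and variables do not carry over. Pictures are saved under pics/ and viewed, at most 14 in all, crops included, and the job is handed in when it is done.

```bash
ls; mkdir -p pics
python3 - <<'E'
from rig import env, read_camera, camera_model
import cv2
for n in ("scene","side"):
    cv2.imwrite(f"pics/{n}0.png",read_camera(n)); print(n,camera_model(n))
print(camera_model("wrist"))
s=env.get_state(); print(s["time"],s["tool_pos"],s["orientation"],s["opening"])
E
```

```text
inch.py
pics
rig.py
scene {'fx': 525.3488059117963, 'fy': 525.3488059117963, 'cx': 320.2526904237618, 'cy': 233.23183776156313, 'xyz': array([0.23787712, 0.25565232, 0.76464648]), 'attitude': array([-0.25084599, -0.09300405,  0.36270707,  0.89267582])}
side {'fx': 494.22549329551487, 'fy': 494.22549329551487, 'cx': 317.60681179746973, 'cy': 245.26125908217233, 'xyz': array([0.41569201, 0.4542446 , 0.61006147]), 'attitude': array([-0.05245102, -0.03996862,  0.47042755,  0.8799712 ])}
{'fx': 349.59672489002565, 'fy': 349.59672489002565, 'cx': 323.01539275160314, 'cy': 245.82816649085177, 'T_tool_cam': array([[-1.06418745e-03,  9.64845560e-01,  2.62815360e-01,
         6.72309570e-02],
       [ 9.99999405e-01,  9.63770125e-04,  5.10995577e-04,
         2.43143956e-05],
       [ 2.39738221e-04,  2.62815748e-01, -9.64846011e-01,
        -1.41334728e-01],
       [ 0.00000000e+00,  0.00000000e+00,  0.00000000e+00,
         1.00000000e+00]])}
0.1 [0.14376458 0.53019808 0.23033252] [-1.00785295e-04  1.31978787e-01  9.91251963e-01 -1.06522287e-03] 0.0854198176450476
```

View pics/scene0.png

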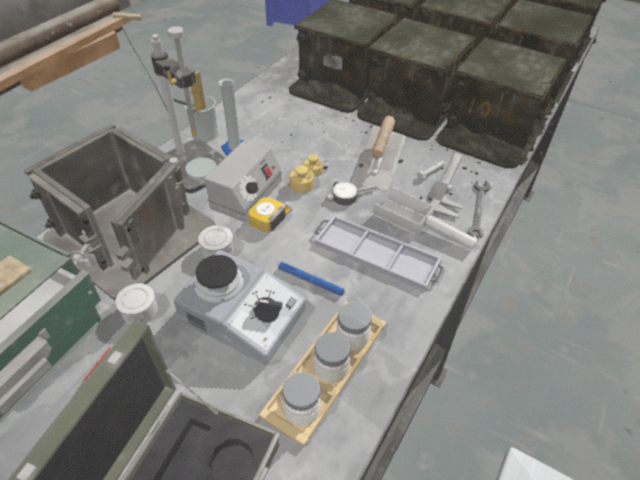

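View pics/side0.png

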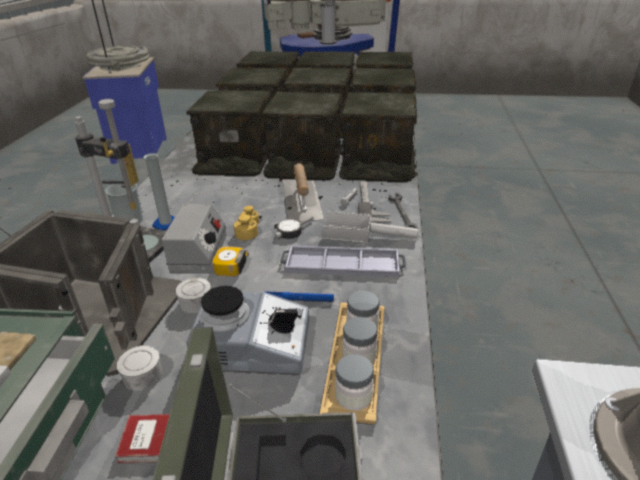

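The two views show three jars in the wooden tray (scene lids about (301,390), (333,348), (354,318)). The mixer has its pad at (216,270) and dial at (266,308). The steel tray runs (311,235)–(440,275) and the gauge is at (345,190). I'll enlarge the work area.

```bash
cat > h.py <<'E'
import numpy as np, cv2
from rig import env, read_camera, camera_model
from scipy.spatial.transform import Rotation as R
def quat(q): return R.from_quat([q[1],q[2],q[3],q[0]])
def cam(n):
    m=camera_model(n)
    if n=="wrist":
        s=env.get_state(); T=np.eye(4); T[:3,:3]=quat(s["orientation"]).as_matrix(); T[:3,3]=s["tool_pos"]
        T=T@m["T_tool_cam"]; return m,T[:3,3],T[:3,:3]
    return m,np.array(m["xyz"]),quat(m["attitude"]).as_matrix()
def w(n,u,v,z,c=None):
    m,p,A=c or cam(n); d=A@np.array([(u-m["cx"])/m["fx"],-(v-m["cy"])/m["fy"],-1]); return p+d*(z-p[2])/d[2]
def px(n,P,c=None):
    m,p,A=c or cam(n); q=A.T@(np.array(P)-p); return np.array([m["cx"]+m["fx"]*q[0]/-q[2], m["cy"]+m["fy"]*q[1]/q[2]])
def tool(P,q=None):
    "shift and turn in tool axes from the present pose to TCP P with orientation R q"
    s=env.get_state(); r=quat(s["orientation"]); print("d",np.round(r.inv().apply(np.array(P)-s["tool_pos"]),4), "rv",np.round((r.inv()*q).as_rotvec(),3) if q is not None else "")
def down(yaw):
    "tool down, tool y axis at angle yaw from world y"
    c,s=np.cos(yaw),np.sin(yaw); y=np.array([-s,c,0]); z=np.array([0,0,-1.]); return R.from_matrix(np.c_[np.cross(y,z),y,z])
E
python3 - <<'E'
from h import *
i=cv2.imread("pics/scene0.png")[205:445,170:450]
cv2.imwrite("pics/c1.png",cv2.resize(i,None,fx=2.5,fy=2.5,interpolation=cv2.INTER_CUBIC))
r=np.round
for u,v,z in [(301,385,.066),(333,343,.066),(354,314,.066),(216,270,.1045),(345,190,.01)]: print("scene",r(w("scene",u,v,z),3))
for u,v,z in [(355,370,.066),(360,332,.066),(363,304,.066),(222,300,.1045),(288,229,.01)]: print("side",r(w("side",u,v,z),3))
E
```

```text
scene [ 0.442 -0.052  0.066]
scene [ 0.438 -0.137  0.066]
scene [ 0.436 -0.202  0.066]
scene [ 0.658 -0.135  0.105]
scene [ 0.624 -0.515  0.01 ]
side [ 0.438 -0.039  0.066]
side [ 0.435 -0.118  0.066]
side [ 0.434 -0.185  0.066]
side [ 0.656 -0.126  0.105]
side [ 0.622 -0.498  0.01 ]
```

View pics/c1.png

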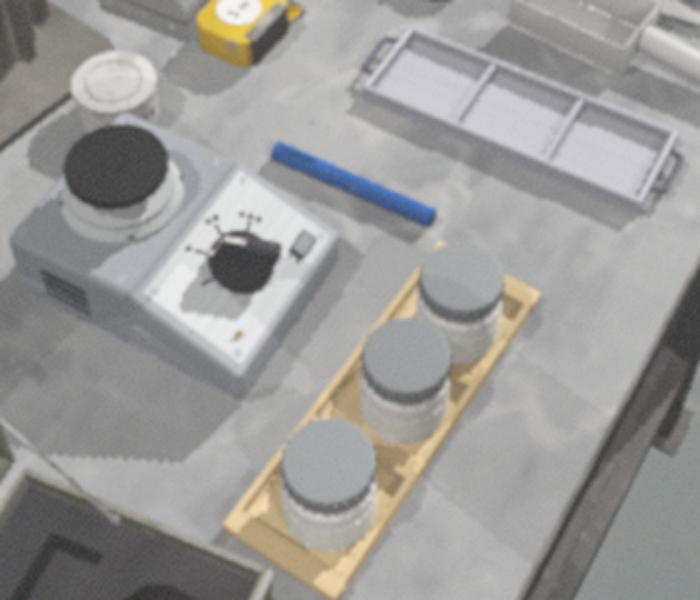

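The crop (2.5×, offset 170,205) shows:
- **Lids:** centres at (329,464), (407,360), (461,284).
- **Pad:** (117,165).
- **Dial:** (240,262), with a dot scale on its upper-left side.
- **Tray rims:** the corners are visible.

Now I'll turn these into world positions.

Run:
```python
from h import *
r=lambda a:np.round(a,3)
f=lambda u,v,z:w("scene",u/2.5+170,v/2.5+205,z)
print("lids",[r(f(*p,.066)) for p in [(329,464),(407,360),(461,284)]])
print("pad",r(f(117,165,.1045)))
for n,c in [("steel",[(404,33),(676,138),(637,200),(365,95)]),("wood",[(225,522),(335,597),(540,294),(438,243)])]:
    P=np.array([f(*p,.013)for p in c]); print(n,r(P),r(P.mean(0)),"sides",[r(np.linalg.norm(P[i]-P[i-1])) for i in range(4)])
print("panel corners", [r(f(*p)) for p in [(238,172,.07),(140,295,.07),(240,385,.038),(340,245,.038)]])
print("side: lids pad",[r(w("side",u,v,.066)) for u,v in [(355,370),(360,332),(363,304)]])
s=env.get_state(); print(s["tool_pos"],r(quat(s["orientation"]).as_matrix()))
```

```text
lids [array([ 0.437, -0.045,  0.066]), array([ 0.433, -0.128,  0.066]), array([ 0.432, -0.194,  0.066])]
pad [ 0.656 -0.134  0.105]
steel [[ 0.604 -0.421  0.013]
 [ 0.37  -0.432  0.013]
 [ 0.372 -0.36   0.013]
 [ 0.595 -0.345  0.013]] [ 0.485 -0.39   0.013] sides [np.float64(0.077), np.float64(0.234), np.float64(0.071), np.float64(0.223)]
wood [[ 0.485 -0.004  0.013]
 [ 0.405 -0.     0.013]
 [ 0.396 -0.249  0.013]
 [ 0.477 -0.25   0.013]] [ 0.441 -0.126  0.013] sides [np.float64(0.246), np.float64(0.08), np.float64(0.249), np.float64(0.08)]
panel corners [array([ 0.604, -0.192,  0.07 ]), array([ 0.599, -0.078,  0.07 ]), array([ 0.521, -0.073,  0.038]), array([ 0.525, -0.197,  0.038])]
side: lids pad [array([ 0.438, -0.039,  0.066]), array([ 0.435, -0.118,  0.066]), array([ 0.434, -0.185,  0.066])]
[0.14376458 0.53019808 0.23033252] [[-0.965  0.262 -0.   ]
 [ 0.262  0.965 -0.002]
 [-0.    -0.002 -1.   ]]
```

Run:
```python
from h import *
tool((.40,.28,.30),down(0)); tool((.45,-.15,.30),down(0))
```

```text
d [-0.3128 -0.1746 -0.0693] rv [-0.002 -0.    -0.265]
d [-0.4735 -0.5765 -0.0684] rv [-0.002 -0.    -0.265]
```

```bash
python3 inch.py '[[0,0,-0.265,-0.31,-0.175,-0.07,0.085],[0,0,-0.265,-0.31,-0.175,-0.07,0.085],[0,0,-0.265,-0.31,-0.175,-0.07,0.085],[0,0,-0.265,-0.31,-0.175,-0.07,0.085],[0,0,-0.265,-0.31,-0.175,-0.07,0.085],[0,0,-0.265,-0.31,-0.175,-0.07,0.085]]'
python3 - <<'E'
from h import *
tool((.45,-.15,.30),down(0))
E
```

```text
time: 0.85
tool_pos: [0.3988, 0.2784, 0.3015]
orientation: [0.0, 0.001, 1.0, -0.0]
ft_force: [0.9, 0.5, -0.2]
opening: 0.085
gripper_force: 0.0
d [-0.0519 -0.4284  0.0017] rv [-0.     0.    -0.002]
```

```bash
python3 inch.py '[[0,0,0,-0.052,-0.43,0,0.085],[0,0,0,-0.052,-0.43,0,0.085],[0,0,0,-0.052,-0.43,0,0.085],[0,0,0,-0.052,-0.43,0,0.085],[0,0,0,-0.052,-0.43,0,0.085],[0,0,0,-0.052,-0.43,0,0.085],[0,0,0,-0.052,-0.43,0,0.085],[0,0,0,-0.052,-0.43,0,0.085],[0,0,0,-0.052,-0.43,0,0.085]]'
python3 - <<'E'
from h import *
c=cam("wrist"); np.savez("w1.npz",p=c[1],A=c[2])
i=read_camera("wrist"); cv2.imwrite("pics/w1.png",i)
cv2.imwrite("pics/w1b.png",cv2.resize(i,(800,600),interpolation=cv2.INTER_CUBIC))
E
```

```text
time: 1.98
tool_pos: [0.4493, -0.1484, 0.3008]
orientation: [-0.001, -0.0, 1.0, 0.001]
ft_force: [0.2, 1.5, -0.2]
opening: 0.0849
gripper_force: 0.0
```

View pics/w1b.png

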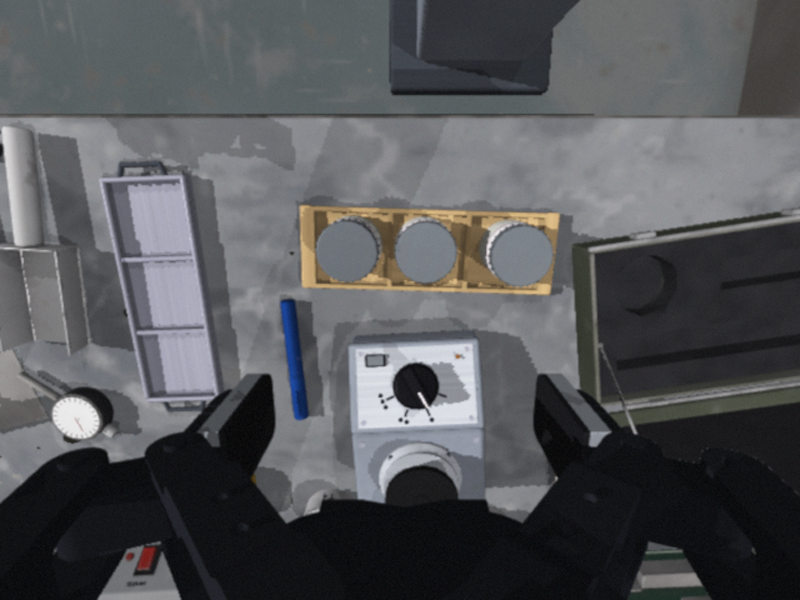

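Looking down with the robot at the top of the picture: jar 1 at (521,254), jar 2 at (425,250) and jar 3 at (348,249). The dial is at (416,386) with its pointer toward about (430,415), and the steel tray corners run from (102,180) to (218,400). I'll crop the dial and the trays.

Run:
```python
import cv2,numpy as np
i=cv2.imread("pics/w1.png"); 
a=cv2.resize(i[265:405,270:400],None,fx=4.2,fy=4.2,interpolation=cv2.INTER_CUBIC)
cv2.imwrite("pics/c2.png",a)
b=cv2.resize(i[120:335,75:460],None,fx=2,fy=2,interpolation=cv2.INTER_CUBIC); cv2.imwrite("pics/c3.png",b); print(a.shape,b.shape)
```

```text
(588, 546, 3) (430, 770, 3)
```

View pics/c2.png

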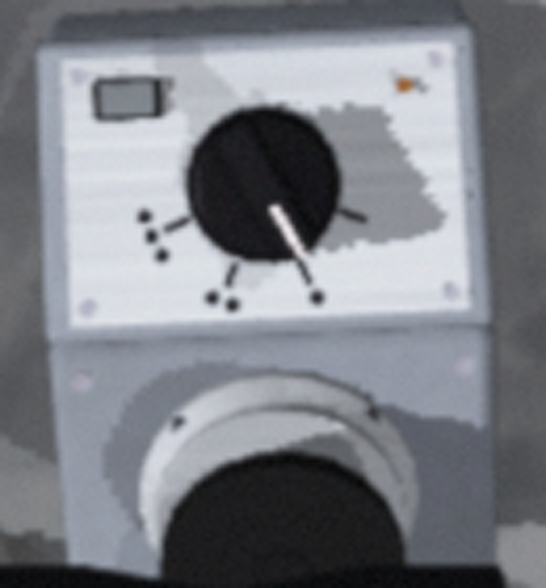

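View pics/c3.png

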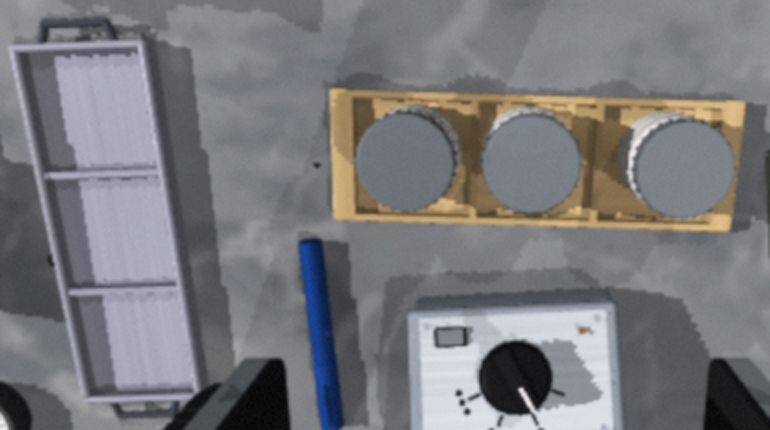

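The dial pointer stands at the one-dot mark (c2 (310,257), centre about (265,184)). The two-dot tick is at (233,275), the off tick at (355,213). Now the poses from this picture.

```bash
cat >> h.py <<'E'
def load(f):
    d=np.load(f); return camera_model("wrist"),d["p"],d["A"]
E
python3 - <<'E'
from h import *
c=load("w1.npz"); r=lambda a:np.round(a,4)
f3=lambda u,v,z:w("wrist",u/2+75,v/2+120,z,c)
f2=lambda u,v,z:w("wrist",u/4.2+270,v/4.2+265,z,c)
print("lids",[r(f3(*p,.066)) for p in [(685,168),(531,161),(406,160)]])
for n,q in [("steel",[(12,47),(147,40),(205,392),(82,402)]),("wood",[(330,88),(745,100),(731,230),(333,218)])]:
    P=np.array([f3(*p,.013)for p in q]); print(n,r(P),r(P.mean(0)),"sides",[r(np.linalg.norm(P[i]-P[i-1])) for i in range(4)])
print("deck edge",r(f2(50,338,.07)),r(f2(488,325,.07)),"front",r(f2(40,45,.038)),r(f2(470,28,.038)))
print("dial centre on skirt/top", [r(f2(268,186,z)) for z in (.06,.083)])
# ticks on panel plane with mixer yaw 0
E
```

```text
lids [array([ 0.4375, -0.046 ,  0.066 ]), array([ 0.4337, -0.1292,  0.066 ]), array([ 0.4331, -0.1965,  0.066 ])]
steel [[ 0.3734 -0.433   0.013 ]
 [ 0.3695 -0.353   0.013 ]
 [ 0.5962 -0.3438  0.013 ]
 [ 0.6034 -0.4276  0.013 ]] [ 0.4856 -0.3894  0.013 ] sides [np.float64(0.2301), np.float64(0.0801), np.float64(0.2268), np.float64(0.0841)]
wood [[ 3.971e-01 -2.473e-01  1.300e-02]
 [ 4.043e-01  1.600e-03  1.300e-02]
 [ 4.846e-01  2.000e-04  1.300e-02]
 [ 4.766e-01 -2.504e-01  1.300e-02]] [ 0.4407 -0.124   0.013 ] sides [np.float64(0.0796), np.float64(0.249), np.float64(0.0803), np.float64(0.2507)]
deck edge [ 0.6065 -0.1974  0.07  ] [ 0.6025 -0.0729  0.07  ] front [ 0.5297 -0.2015  0.038 ] [ 0.5246 -0.0761  0.038 ]
dial centre on skirt/top [array([ 0.5642, -0.1353,  0.06  ]), array([ 0.5533, -0.1361,  0.083 ])]
```

```bash
cat >> h.py <<'E'
MO=np.array([.6155,-.135,0]); MY=.036
M=R.from_euler("z",MY)
SL=np.arctan2(32,80); PN=M.apply([-np.sin(SL),0,np.cos(SL)]); PU=M.apply([np.cos(SL),0,np.sin(SL)]); PL=np.cross(PN,PU)
FOOT=MO+M.apply([-.05,0,.054]); GRIP=FOOT+.0315*PN; PAD=MO+M.apply([.042,0,.1045])
def dialR(a):
    "tool orientation across the bar, pointer at angle a ccw from uphill"
    x=-(np.cos(a)*PU+np.sin(a)*PL); z=-PN; return R.from_matrix(np.c_[x,np.cross(z,x),z])
def panel(u,v,c,h=0):
    m,p,A=c; d=A@np.array([(u-m["cx"])/m["fx"],-(v-m["cy"])/m["fy"],-1]); X=p+d*((FOOT+h*PN-p)@PN)/(d@PN); return X
def ang(X,C=None): d=X-(FOOT if C is None else C); return np.degrees(np.arctan2(d@PL,d@PU))
E
python3 - <<'E'
from h import *
c=load("w1.npz"); g=lambda u,v,h=0:panel(u/4.2+270,v/4.2+265,c,h)
print(FOOT,GRIP,PAD)
X=g(266,184,.0085)-.0085*PN; print("foot meas",X)
for n,p in dict(off1=(342,209),off2=(366,219),one=(317,297),two1=(237,265),two2=(229,287),three1=(188,219),three2=(165,230)).items(): Y=g(*p);print(n,ang(Y),ang(Y,X),np.linalg.norm(Y-X))
a,b=g(272,205,.0315),g(310,257,.0315);print("ptr",ang(b,a),ang(b,GRIP),ang(a,GRIP))
tool(GRIP+.06*PN,dialR(np.radians(27))); print(env.get_state()["joint_positions"])
E
```

```text
[ 0.5655324  -0.13679961  0.054     ] [ 0.55384117 -0.13722068  0.08324702] [ 0.65747279 -0.13348833  0.1045    ]
foot meas [ 0.56578649 -0.13584009  0.05411538]
off1 69.04131159165998 68.9188280166525 0.023200239394864708
off2 68.25331381007796 68.13474399065454 0.03059641532930686
one 23.510213123162565 22.30219264206841 0.035431396535751614
two1 -19.058873474802702 -21.368246590831795 0.0247954620805225
two2 -19.75585748455679 -21.580691346333033 0.03136747155964602
three1 -65.24744956484209 -66.8294733407757 0.024623200717476007
three2 -65.59125468431519 -66.80382568972614 0.031915592208406056
ptr 34.47470401096293 32.24841530872277 24.4919097027297
d [-0.0823  0.009   0.1618] rv [ 0.085 -0.376 -0.499]
[-0.29706904  0.13239903  0.66125056  1.59416849 -0.08272163  1.4444818
  1.94378738]
```

Run:
```python
from h import *
c=load("w1.npz"); F=np.array([.5658,-.1358,.0541]);G=F+.0315*PN
to=lambda P:np.round((px("wrist",P,c)-[270,265])*4.2)
print("grip centre px",to(G),"skirt",to(F+.0085*PN))
for a in (20,26,32,38):
  d=np.cos(np.radians(a))*PU+np.sin(np.radians(a))*PL
  print(a,[to(G+k*d) for k in(.005,.02)])
```

```text
grip centre px [268. 190.] skirt [266. 184.]
20 [array([275., 207.]), array([296., 261.])]
26 [array([276., 206.]), array([303., 257.])]
32 [array([278., 205.]), array([310., 253.])]
38 [array([280., 204.]), array([316., 248.])]
```

```bash
cat >> h.py <<'E'
FOOT=np.array([.5657,-.1360,.0541]); GRIP=FOOT+.0315*PN
E
python3 - <<'E'
from h import *
tool(GRIP+.05*PN,dialR(np.radians(30)))
E
```

```text
d [-0.0862  0.01    0.171 ] rv [ 0.095 -0.374 -0.551]
```

```bash
python3 inch.py '[[0.095,-0.374,-0.551,-0.086,0.01,0.171,0.06],[0.095,-0.374,-0.551,-0.086,0.01,0.171,0.06],[0.095,-0.374,-0.551,-0.086,0.01,0.171,0.06],[0.095,-0.374,-0.551,-0.086,0.01,0.171,0.06],[0.095,-0.374,-0.551,-0.086,0.01,0.171,0.06],[0.095,-0.374,-0.551,-0.086,0.01,0.171,0.06]]'
python3 - <<'E'
from h import *
tool(GRIP-.018*PN,dialR(np.radians(30)))
print(env.get_state()["joint_positions"])
E
```

```text
time: 2.78
tool_pos: [0.5369, -0.1382, 0.1318]
orientation: [0.185, -0.271, 0.944, -0.047]
ft_force: [0.3, -0.4, -0.7]
opening: 0.0605
gripper_force: 0.0
d [0.0013 0.0022 0.0693] rv [-0.003  0.001 -0.   ]
[-0.14742724  0.1928096   0.51023522  2.02869475 -0.40187604  0.61951691
  2.75850781]
```

```bash
python3 inch.py '[[0,0,0,0.001,0.002,0.035,0.06],[0,0,0,0.001,0.002,0.069,0.06],[0,0,0,0.001,0.002,0.069,0.06],[0,0,0,0.001,0.002,0.069,0]]'
python3 - <<'E'
from h import *
cv2.imwrite("pics/w2.png",read_camera("wrist"))
E
```

```text
time: 3.28
tool_pos: [0.5608, -0.1373, 0.0674]
orientation: [0.185, -0.271, 0.944, -0.047]
ft_force: [-0.2, -0.0, 0.9]
opening: 0.0433
gripper_force: 0.0
```

View pics/w2.png

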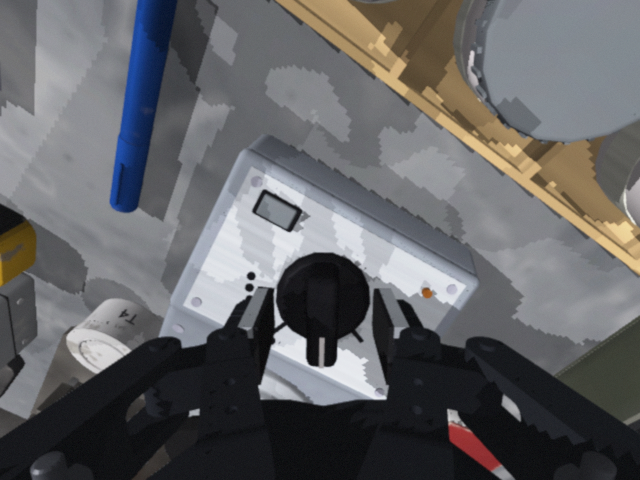

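The bar (322,310) stands centred and square between the fingers. Closing and turning.

```bash
python3 inch.py '[[0,0,0,0,0,0,0],[0,0,0,0,0,0,0],[0,0,0,0,0,0,0],[0,0,0,0,0,0,0]]'
python3 - <<'E'
from h import *
tool(GRIP-.018*PN,dialR(np.radians(-22)))
E
```

```text
time: 3.82
tool_pos: [0.5604, -0.138, 0.0676]
orientation: [0.185, -0.27, 0.944, -0.047]
ft_force: [-3.7, 0.0, 6.6]
opening: 0.0113
gripper_force: 61.2
d [-0.0008  0.0016  0.001 ] rv [-0.003  0.004  0.906]
```

```bash
python3 inch.py '[[0,0,0.18,0,0,-0.001,0],[0,0,0.36,0,0,-0.001,0],[0,0,0.54,0,0,-0.001,0],[0,0,0.72,0,0,-0.001,0],[0,0,0.906,0,0,-0.001,0],[0,0,0.906,0,0,-0.001,0],[0,0,0.906,0,0,-0.001,0]]' && python3 inch.py '[[0,0,0,0,0,0,0.06],[0,0,0,0,0,0,0.06],[0,0,0,0,0,0,0.06],[0,0,0,0,0,-0.03,0.06],[0,0,0,0,0,-0.06,0.06],[0,0,0,0,0,-0.09,0.06]]'
python3 - <<'E'
from h import *
i=read_camera("wrist"); cv2.imwrite("pics/w3.png",i)
c=cam("wrist"); np.savez("w3.npz",p=c[1],A=c[2]); u=px("wrist",GRIP,c).astype(int);print(u)
cv2.imwrite("pics/c4.png",cv2.resize(i[u[1]-80:u[1]+80,u[0]-100:u[0]+100],None,fx=3,fy=3,interpolation=cv2.INTER_CUBIC))
E
```

```text
time: 4.7
tool_pos: [0.5603, -0.1369, 0.0676]
orientation: [0.187, 0.168, 0.967, 0.039]
ft_force: [2.5, 0.8, 3.0]
opening: 0.0111
gripper_force: 60.6
time: 5.45
tool_pos: [0.5246, -0.1384, 0.1503]
orientation: [0.185, 0.17, 0.967, 0.038]
ft_force: [0.2, 0.4, -0.4]
opening: 0.0598
gripper_force: 0.0
[327 255]
```

View pics/c4.png

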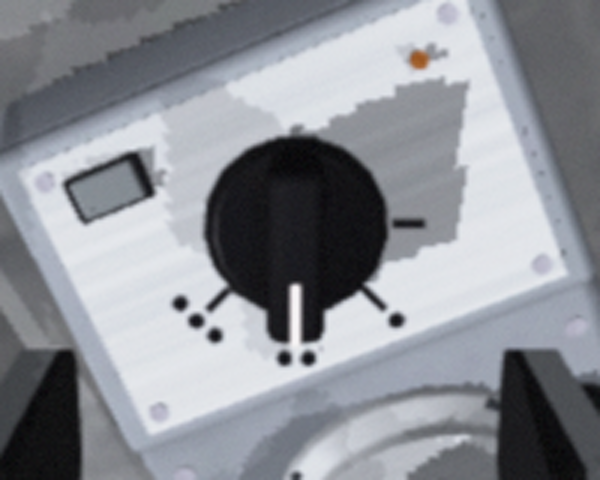

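The pointer (296,315) is now exactly between the two dots (284/308,358). Next I'll check the surroundings (case lid, rack beside the steel tray) and the way to jar 1.

```bash
cat >> h.py <<'E'
SC=np.array([.485,-.3895]); SY=.04
def place(k): return SC+(2-k)*.076*np.array([np.cos(SY),np.sin(SY)])
E
python3 - <<'E'
from h import *
c=load("w1.npz")
for z in(.0,.03): print("rack",[np.round(w("wrist",u/1.25,v/1.25,z,c),3) for u,v in [(75,245),(88,345)]])
def tri(a,b):
    A=np.zeros((6,5)); 
    P=[w("scene",*a,z) for z in(0,.1)]+[w("side",*b,z) for z in(0,.1)]
    d1=P[1]-P[0];d2=P[3]-P[2]; t=np.linalg.lstsq(np.c_[d1,-d2],P[2]-P[0],rcond=None)[0]; return (P[0]+t[0]*d1+P[2]+t[1]*d2)/2
print("lid corner",tri((148,325),(208,330)))
P=np.array([.437,-.046,.0]); P[2]=.14; tool(P,down(-np.pi/2))
print(place(1),place(2),place(3))
E
```

```text
rack [array([ 0.437, -0.48 ,  0.   ]), array([ 0.544, -0.487,  0.   ])]
rack [array([ 0.433, -0.457,  0.03 ]), array([ 0.533, -0.464,  0.03 ])]
lid corner [0.6119222  0.03922527 0.20053889]
d [ 0.1147  0.0582 -0.0194] rv [0.343 0.226 1.205]
[ 0.56093921 -0.38646081] [ 0.485  -0.3895] [ 0.40906079 -0.39253919]
```

```bash
python3 inch.py '[[0.343,0.226,1.205,0.115,0.058,-0.02,0.085],[0.343,0.226,1.205,0.115,0.058,-0.02,0.085],[0.343,0.226,1.205,0.115,0.058,-0.02,0.085],[0.343,0.226,1.205,0.115,0.058,-0.02,0.085],[0.343,0.226,1.205,0.115,0.058,-0.02,0.085],[0.343,0.226,1.205,0.115,0.058,-0.02,0.085],[0.343,0.226,1.205,0.115,0.058,-0.02,0.085],[0.343,0.226,1.205,0.115,0.058,-0.02,0.085],[0.343,0.226,1.205,0.115,0.058,-0.02,0.085]]'
python3 - <<'E'
from h import *
i=read_camera("wrist"); cv2.imwrite("pics/w4.png",i)
c=cam("wrist"); np.savez("w4.npz",p=c[1],A=c[2])
tool((.437,-.046,.02),down(-np.pi/2)); print(env.get_state()["joint_positions"])
E
```

```text
time: 6.62
tool_pos: [0.4362, -0.0451, 0.1365]
orientation: [-0.002, 0.707, 0.707, -0.002]
ft_force: [-0.4, -0.9, 0.6]
opening: 0.085
gripper_force: 0.0
d [-0.0007  0.0016  0.1165] rv [-0.006  0.001 -0.   ]
[-0.70023552  0.22744528  0.89049487  1.96094837 -0.2010914   1.05052779
  0.2792666 ]
```

View pics/w4.png

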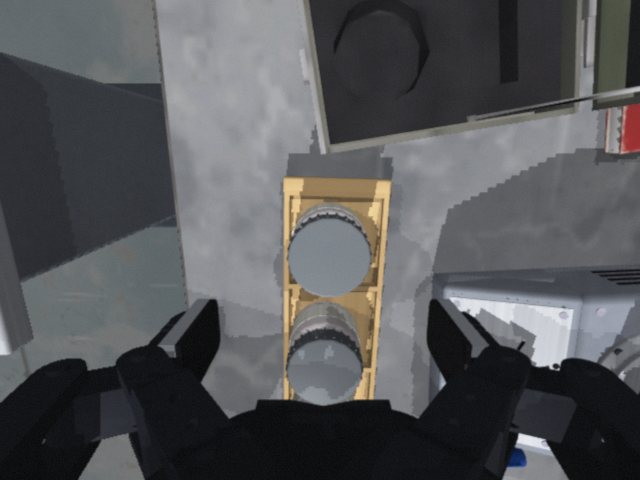

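Jar 1's lid is at (329,256), jar 2's at (325,365), and the fingers straddle the tray.

```bash
python3 - <<'E'
from h import *
c=load("w4.npz"); print(w("wrist",329,256,.066,c),w("wrist",325,365,.066,c))
E
python3 inch.py '[[-0.006,0,0,-0.001,0.001,0.06,0.085],[-0.006,0,0,-0.001,0.001,0.115,0.085],[-0.006,0,0,-0.001,0.001,0.115,0.085],[-0.006,0,0,-0.001,0.001,0.115,0]]
' && python3 inch.py '[[0,0,0,0,0,0,0],[0,0,0,0,0,0,0],[0,0,0,0,0,0,0]]'
```

```text
[ 0.4386778  -0.04302857  0.066     ] [ 0.43616633 -0.121944    0.066     ]
time: 7.18
tool_pos: [0.4374, -0.0458, 0.0233]
orientation: [0.001, 0.706, 0.708, 0.001]
ft_force: [0.2, 0.2, 0.7]
opening: 0.0693
gripper_force: 0.0
time: 7.55
tool_pos: [0.4391, -0.0456, 0.0247]
orientation: [0.002, 0.706, 0.708, 0.003]
ft_force: [1.0, 0.0, 4.7]
opening: 0.0541
gripper_force: 63.0
```

```bash
python3 inch.py '[[0,0,0,0,0,-0.06,0],[0,0,0,0,0,-0.12,0],[0,0,0,0,0,-0.145,0],[0,0,0,0,0,-0.145,0]]'
python3 - <<'E'
from h import *
tool((PAD[0],PAD[1],.155),down(0))
E
```

```text
time: 8.05
tool_pos: [0.4384, -0.0456, 0.1699]
orientation: [0.002, 0.706, 0.708, 0.004]
ft_force: [-0.3, -0.2, -2.4]
opening: 0.0532
gripper_force: 68.8
d [-0.0885  0.2187  0.0166] rv [ 0.009  0.005 -1.568]
```

```bash
python3 inch.py '[[0.009,0.005,-1.568,-0.088,0.219,0,0],[0.009,0.005,-1.568,-0.088,0.219,0,0],[0.009,0.005,-1.568,-0.088,0.219,0,0],[0.009,0.005,-1.568,-0.088,0.219,0,0],[0.009,0.005,-1.568,-0.088,0.219,0,0],[0.009,0.005,-1.568,-0.088,0.219,0,0],[0.009,0.005,-1.568,-0.088,0.219,0,0],[0.009,0.005,-1.568,-0.088,0.219,0,0],[0.009,0.005,-1.568,-0.088,0.219,0,0],[0.009,0.005,-1.568,-0.088,0.219,0,0]]'
python3 - <<'E'
from h import *
tool((PAD[0],PAD[1],.135),down(0)); print(env.get_state()["joint_positions"])
i=read_camera("side"); cv2.imwrite("pics/s1.png",i)
u=px("side",[.6575,-.1335,.14]).astype(int); cv2.imwrite("pics/c5.png",cv2.resize(i[u[1]-90:u[1]+90,u[0]-100:u[0]+140],None,fx=3,fy=3,interpolation=cv2.INTER_CUBIC)); print(u)
E
```

```text
time: 9.3
tool_pos: [0.6543, -0.1329, 0.1652]
orientation: [-0.005, 0.001, 1.0, -0.001]
ft_force: [-0.4, 0.6, -0.8]
opening: 0.0535
gripper_force: 68.7
d [-0.0035 -0.0006  0.0301] rv [-0.001 -0.011 -0.002]
[-0.11914371  0.63742267  0.50810132  1.25017958 -0.2976539   1.33793119
  1.94386408]
[219 279]
```

View pics/c5.png

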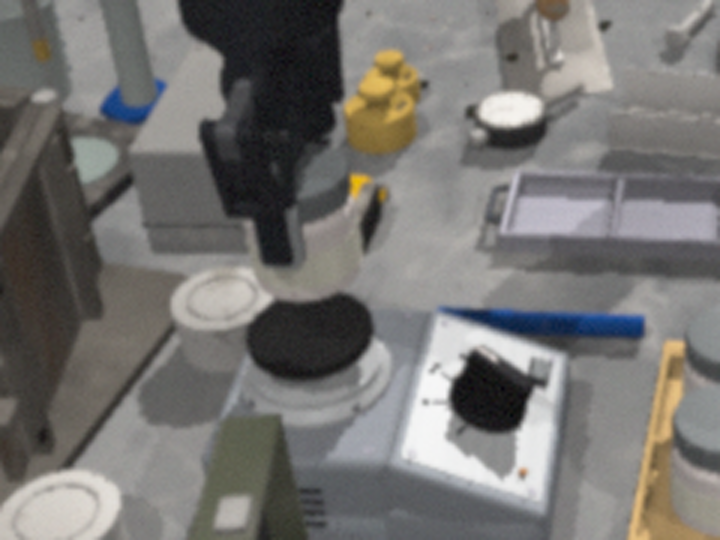

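Jar 1 is held upright (bottom centre about (303,275) in the crop), just over the pad (311,335).

```bash
python3 - <<'E'
from h import *
print("jar",w("side",119+303/3,189+277/3,.1445),"pad",w("side",119+311/3,189+335/3,.1045))
E
python3 inch.py '[[0,-0.011,0,-0.0035,-0.0005,0.02,0],[0,-0.011,0,-0.0035,-0.0005,0.03,0],[0,-0.011,0,-0.0035,-0.0005,0.038,0],[0,-0.011,0,-0.0035,-0.0005,0.044,0],[0,-0.011,0,-0.0035,-0.0005,0.049,0],[0,-0.011,0,-0.0035,-0.0005,0.049,0],[0,-0.011,0,-0.0035,-0.0005,0.049,0]]'
```

```text
jar [ 0.65310786 -0.12336876  0.1445    ] pad [ 0.65453444 -0.12474267  0.1045    ]
time: 10.22
tool_pos: [0.6587, -0.1337, 0.119]
orientation: [0.002, 0.0, 1.0, -0.001]
ft_force: [-2.9, 0.9, 4.2]
opening: 0.0534
gripper_force: 69.3
```

```bash
python3 inch.py '[[0,0,0,0,0,0.003,0],[0,0,0,0,0,0.006,0],[0,0,0,0,0,0.008,0],[0,0,0,0,0,0.008,0]]'
```

```text
time: 10.72
tool_pos: [0.6592, -0.1338, 0.1163]
orientation: [0.004, 0.0, 1.0, -0.001]
ft_force: [-8.9, 2.9, 23.7]
opening: 0.0536
gripper_force: 71.5
```

Force went from 4 to 24 N at TCP z = 0.1163, so the pad is on its stop. Holding for 5 s.

```bash
Z='[[0,0,0,0,0,0,0],[0,0,0,0,0,0,0],[0,0,0,0,0,0,0],[0,0,0,0,0,0,0],[0,0,0,0,0,0,0],[0,0,0,0,0,0,0],[0,0,0,0,0,0,0],[0,0,0,0,0,0,0],[0,0,0,0,0,0,0],[0,0,0,0,0,0,0]]' ; for k in 1 2 3 4; do python3 inch.py '[[0,0,0,0,0,0,0],[0,0,0,0,0,0,0],[0,0,0,0,0,0,0],[0,0,0,0,0,0,0],[0,0,0,0,0,0,0],[0,0,0,0,0,0,0],[0,0,0,0,0,0,0],[0,0,0,0,0,0,0],[0,0,0,0,0,0,0],[0,0,0,0,0,0,0]]' | grep -E 'time|pos|ft'; done
```

```text
time: 11.98
tool_pos: [0.6592, -0.1338, 0.1163]
ft_force: [-9.1, 3.9, 23.6]
time: 13.22
tool_pos: [0.6592, -0.1338, 0.1163]
ft_force: [-8.4, 3.3, 23.4]
time: 14.48
tool_pos: [0.6592, -0.1338, 0.1163]
ft_force: [-8.7, 3.0, 23.5]
time: 15.72
tool_pos: [0.6592, -0.1338, 0.1163]
ft_force: [-9.0, 4.0, 23.7]
```

```bash
python3 inch.py '[[0,0,0,0,0,-0.02,0],[0,0,0,0,0,-0.07,0],[0,0,0,0,0,-0.07,0],[0,0,0,0,0,-0.07,0]]'
python3 - <<'E'
from h import *
tool((*place(1),.10),down(SY))
E
```

```text
time: 16.23
tool_pos: [0.6579, -0.1336, 0.1787]
orientation: [0.001, 0.001, 1.0, -0.001]
ft_force: [0.0, 0.5, -2.5]
opening: 0.0535
gripper_force: 68.7
d [ 0.0969 -0.2528  0.0791] rv [-0.002  0.002 -0.041]
```

```bash
python3 inch.py '[[0,0.002,-0.041,0.097,-0.253,0,0],[0,0.002,-0.041,0.097,-0.253,0,0],[0,0.002,-0.041,0.097,-0.253,0,0],[0,0.002,-0.041,0.097,-0.253,0,0],[0,0.002,-0.041,0.097,-0.253,0,0],[0,0.002,-0.041,0.097,-0.253,0.05,0],[0,0.002,-0.041,0.097,-0.253,0.08,0],[0,0.002,-0.041,0.097,-0.253,0.08,0]]'
python3 - <<'E'
from h import *
tool((*place(1),.028),down(SY))
i=read_camera("scene"); cv2.imwrite("pics/s2.png",i)
cv2.imwrite("pics/c6.png",cv2.resize(i[165:445,200:480],None,fx=2,fy=2,interpolation=cv2.INTER_CUBIC))
E
```

```text
time: 17.23
tool_pos: [0.5591, -0.3831, 0.0947]
orientation: [-0.004, -0.021, 1.0, 0.002]
ft_force: [0.1, 0.1, -2.5]
opening: 0.0533
gripper_force: 68.6
d [-0.0022 -0.0038  0.0667] rv [ 0.005 -0.007  0.001]
```

View pics/c6.png

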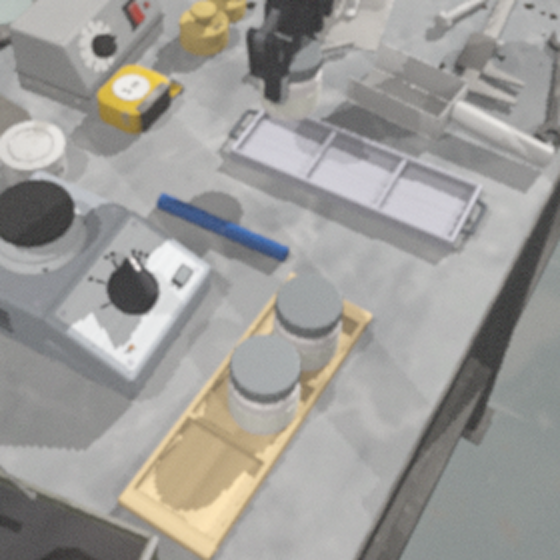

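Jar 1 is over the far compartment; jars 2 and 3 haven't moved (crop (265,367), (308,302)). Lowering.

```bash
python3 inch.py '[[0.005,-0.007,0,-0.002,-0.003,0.05,0],[0.005,-0.007,0,-0.002,-0.003,0.064,0],[0.005,-0.007,0,-0.002,-0.003,0.070,0],[0.005,-0.007,0,-0.002,-0.003,0.071,0],[0.005,-0.007,0,-0.002,-0.003,0.071,0]]'
```

```text
time: 17.9
tool_pos: [0.5645, -0.3905, 0.0311]
orientation: [0.005, -0.02, 1.0, -0.005]
ft_force: [-0.6, -0.8, -2.8]
opening: 0.0534
gripper_force: 68.7
```

```bash
python3 inch.py '[[0,0,0,0.003,0.004,0,0],[0,0,0,0.003,0.004,0.003,0],[0,0,0,0.003,0.004,0.005,0],[0,0,0,0.003,0.004,0.005,0]]'
```

```text
time: 18.4
tool_pos: [0.5607, -0.3857, 0.0252]
orientation: [0.004, -0.02, 1.0, -0.003]
ft_force: [-1.5, 0.7, 4.7]
opening: 0.0536
gripper_force: 69.3
```

Contact with the floor (+4.7 N). Releasing and retreating.

```bash
python3 inch.py '[[0,0,0,0,0,0,0.07],[0,0,0,0,0,0,0.07],[0,0,0,0,0,0,0.07],[0,0,0,0,0,-0.05,0.07],[0,0,0,0,0,-0.11,0.07],[0,0,0,0,0,-0.15,0.085],[0,0,0,0,0,-0.15,0.085]]'
python3 - <<'E'
from h import *
i=read_camera("wrist"); cv2.imwrite("pics/w5.png",i); c=cam("wrist"); np.savez("w5.npz",p=c[1],A=c[2])
tool((.435,-.126,.14),down(-np.pi/2)); print(px("wrist",[*place(1),.066],c),px("wrist",[.5607,-.3857,.066],c))
i=read_camera("scene"); cv2.imwrite("pics/s3.png",i)
E
```

```text
time: 19.27
tool_pos: [0.5611, -0.3872, 0.1795]
orientation: [0.008, -0.02, 1.0, -0.007]
ft_force: [-0.5, 0.7, -0.2]
opening: 0.085
gripper_force: 0.0
d [0.1147 0.265  0.0324] rv [1.000e-03 1.700e-02 1.611e+00]
[323.40608454 243.79923985] [324.43920672 243.53135935]
```

View pics/w5.png

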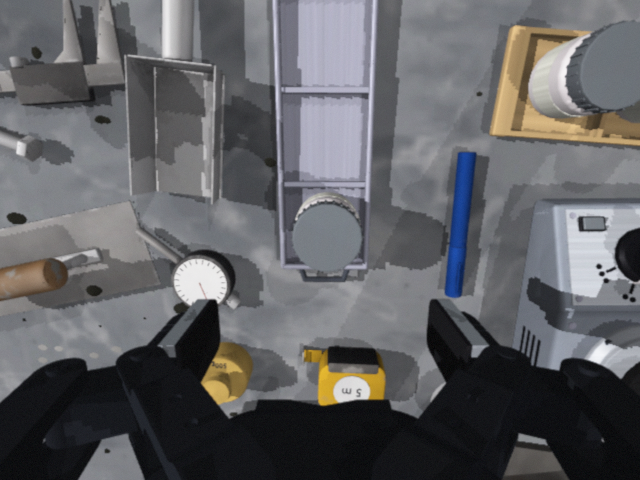

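Run:
```python
from h import *
c=load("w5.npz")
print("lid",w("wrist",327,232,.066,c))
for p in [(280,185),(370,185),(365,266),(283,268),(279,90),(374,90)]: print(w("wrist",*p,.013,c))
print(place(1))
i=cv2.imread("pics/s3.png"); 
cv2.imwrite("pics/c7.png",cv2.resize(i[200:300,290:460],None,fx=4.5,fy=4.5,interpolation=cv2.INTER_CUBIC))
```

```text
lid [ 0.55179713 -0.38416633  0.066     ]
[ 0.52466937 -0.4258429   0.013     ]
[ 0.52156036 -0.34838977  0.013     ]
[ 0.5952314  -0.34739202  0.013     ]
[ 0.60039217 -0.42267209  0.013     ]
[ 0.4490671  -0.42704962  0.013     ]
[ 0.44620573 -0.35090142  0.013     ]
[ 0.56093921 -0.38646081]
```

View pics/c7.png

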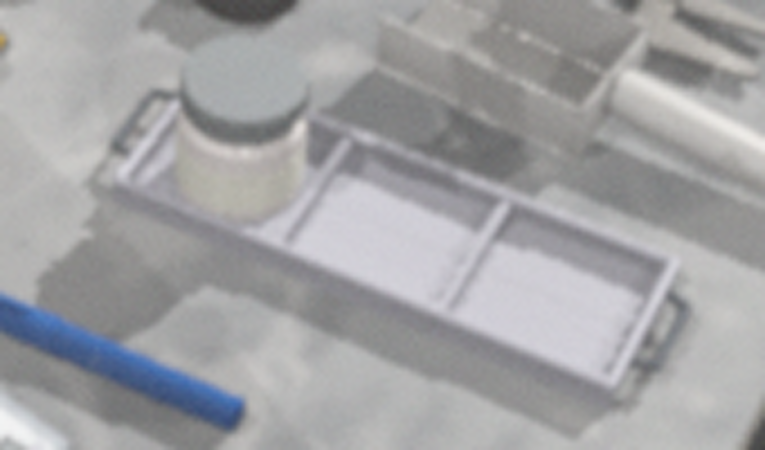

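Run:
```python
from h import *
i=cv2.imread("pics/s3.png")
for u,v in [(245,85),(245,88)]: print(w("scene",290+u/4.5,200+v/4.5,.066))
# base: lowest visible edge of body (x 240,y 215) front at floor
print(w("scene",290+240/4.5,200+218/4.5,.004), px("scene",[*place(1),.066]))
m,p,A=cam("scene")
for P in ([.5605,-.386],[.553,-.385]):
  t=np.linspace(0,2*np.pi,90); pts=np.array([px("scene",[P[0]+.027*np.cos(a),P[1]+.027*np.sin(a),.066]) for a in t]); print(P,((pts.min(0)-[290,200])*4.5).round(),((pts.max(0)-[290,200])*4.5).round())
```

```text
[ 0.55624551 -0.38451055  0.066     ]
[ 0.55536405 -0.38293275  0.066     ]
[ 0.54600195 -0.36794778  0.004     ] [342.79337175 217.36666001]
[0.5605, -0.386] [174.  35.] [302. 125.]
[0.553, -0.385] [188.  43.] [316. 133.]
```

Jar 1 stands in the far compartment about 6 mm off centre, within tolerance. On to jar 2.

```bash
python3 inch.py '[[0,0.017,1.611,0.115,0.27,0,0.085],[0,0.017,1.611,0.115,0.27,0,0.085],[0,0.017,1.611,0.115,0.27,0,0.085],[0,0.017,1.611,0.115,0.27,0,0.085],[0,0.017,1.611,0.115,0.27,0,0.085],[0,0.017,1.611,0.115,0.27,0.03,0.085],[0,0.017,1.611,0.115,0.27,0.04,0.085],[0,0.017,1.611,0.115,0.27,0.04,0.085],[0,0.017,1.611,0.115,0.27,0.04,0.085],[0,0.017,1.611,0.115,0.27,0.04,0.085]]'
python3 - <<'E'
from h import *
c=cam("wrist"); np.savez("w6.npz",p=c[1],A=c[2])
i=read_camera("wrist"); cv2.imwrite("pics/w6.png",i); 
print(px("wrist",[.435,-.121,.066],c))
for z,x,y in [(.066,.435,-.121),(.066,.432,-.188)]: print(px("wrist",[x,y,z],c))
E
```

```text
time: 20.62
tool_pos: [0.4323, -0.1195, 0.1299]
orientation: [-0.003, 0.706, 0.708, -0.001]
ft_force: [0.4, -0.0, 0.1]
opening: 0.0853
gripper_force: 0.0
[329.29614505 265.26468173]
[329.29614505 265.26468173]
[324.24836724 360.69657328]
```

View pics/w6.png

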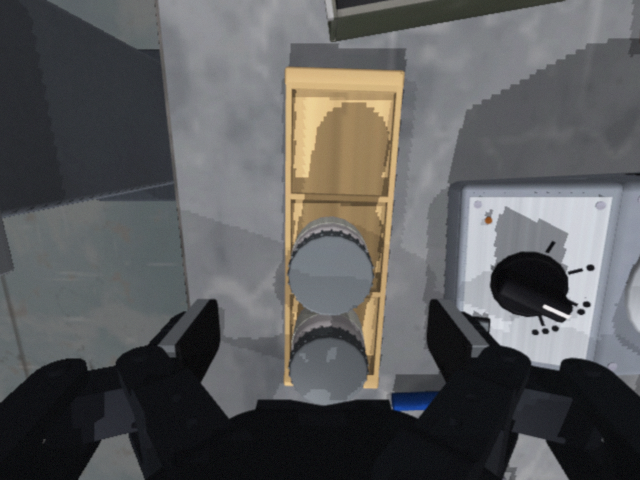

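Jar 2's lid is at (331,273), i.e. near (0.436, −0.1235). That was my last picture, so from here I check numerically.

```bash
python3 - <<'E'
from h import *
c=load("w6.npz"); print(w("wrist",331,273,.066,c))
E
python3 inch.py '[[0,0,0,-0.004,0.004,0.05,0.085],[0,0,0,-0.004,0.004,0.107,0.085],[0,0,0,-0.004,0.004,0.107,0.085],[0,0,0,-0.004,0.004,0.107,0]]
' && python3 inch.py '[[0,0,0,0,0,0,0],[0,0,0,0,0,0,0],[0,0,0,0,0,0,0],[0,0,0,0,0,0,0]]'
```

```text
[ 0.43608666 -0.12605112  0.066     ]
time: 21.18
tool_pos: [0.4383, -0.1242, 0.0254]
orientation: [-0.001, 0.707, 0.707, 0.001]
ft_force: [1.6, 0.2, 0.6]
opening: 0.0696
gripper_force: 0.0
time: 21.68
tool_pos: [0.4395, -0.1243, 0.027]
orientation: [-0.0, 0.707, 0.707, 0.002]
ft_force: [-0.7, 0.0, 5.2]
opening: 0.0538
gripper_force: 62.9
```

```bash
python3 inch.py '[[0,0,0,0,0,-0.06,0],[0,0,0,0,0,-0.12,0],[0,0,0,0,0,-0.145,0],[0,0,0,0,0,-0.145,0]]'
python3 - <<'E'
from h import *
tool((PAD[0]+.002,PAD[1],.172),down(0))
E
```

```text
time: 22.18
tool_pos: [0.44, -0.1247, 0.1724]
orientation: [0.0, 0.707, 0.707, 0.003]
ft_force: [-0.0, 0.5, -1.7]
opening: 0.0534
gripper_force: 65.3
d [-0.0089  0.2194  0.0015] rv [ 7.00e-03  1.00e-03 -1.57e+00]
```

```bash
python3 inch.py '[[0.007,0,-1.57,-0.009,0.22,0,0],[0.007,0,-1.57,-0.009,0.22,0,0],[0.007,0,-1.57,-0.009,0.22,0,0],[0.007,0,-1.57,-0.009,0.22,0,0],[0.007,0,-1.57,-0.009,0.22,0,0],[0.007,0,-1.57,-0.009,0.22,0,0],[0.007,0,-1.57,-0.009,0.22,0,0],[0.007,0,-1.57,-0.009,0.22,0,0],[0.007,0,-1.57,-0.009,0.22,0,0],[0.007,0,-1.57,-0.009,0.22,0,0]]' && python3 inch.py '[[0,0,0,0,0,0,0]]' >/dev/null
python3 - <<'E'
from h import *
tool((PAD[0]+.002,PAD[1],.135),down(0))
s=env.get_state(); T=s["tool_pos"]
i=read_camera("scene"); cv2.imwrite("pics/s4.png",i)
# the lid seen by the wrist camera, as a grey disc
c=cam("wrist"); j=read_camera("wrist"); cv2.imwrite("pics/w7.png",j)
print(px("wrist",[T[0],T[1],T[2]-.023+.062],c))
E
```

```text
time: 23.42
tool_pos: [0.6568, -0.1328, 0.1667]
orientation: [-0.005, 0.001, 1.0, 0.0]
ft_force: [0.3, -0.4, -2.4]
opening: 0.0532
gripper_force: 65.2
d [-0.0026 -0.0005  0.0325] rv [-0.001 -0.009 -0.002]
[322.5450974  357.86155249]
```

```bash
python3 inch.py '[[0,-0.009,0,-0.0025,-0.0005,0.02,0],[0,-0.009,0,-0.0025,-0.0005,0.03,0],[0,-0.009,0,-0.0025,-0.0005,0.038,0],[0,-0.009,0,-0.0025,-0.0005,0.044,0],[0,-0.009,0,-0.0025,-0.0005,0.049,0],[0,-0.009,0,-0.0025,-0.0005,0.052,0],[0,-0.009,0,-0.0025,-0.0005,0.054,0],[0,-0.009,0,-0.0025,-0.0005,0.054,0]]'
```

```text
time: 24.65
tool_pos: [0.6603, -0.1336, 0.1184]
orientation: [0.002, 0.0, 1.0, -0.0]
ft_force: [-6.1, 3.0, 13.3]
opening: 0.0536
gripper_force: 66.8
```

```bash
python3 inch.py '[[0,0,0,0,0,0.003,0],[0,0,0,0,0,0.003,0]]'; for k in 1 2 3 4; do python3 inch.py '[[0,0,0,0,0,0,0],[0,0,0,0,0,0,0],[0,0,0,0,0,0,0],[0,0,0,0,0,0,0],[0,0,0,0,0,0,0],[0,0,0,0,0,0,0],[0,0,0,0,0,0,0],[0,0,0,0,0,0,0],[0,0,0,0,0,0,0],[0,0,0,0,0,0,0]]' | grep -E 'time|pos|ft'; done; python3 inch.py '[[0,0,0,0,0,-0.02,0],[0,0,0,0,0,-0.07,0],[0,0,0,0,0,-0.07,0],[0,0,0,0,0,-0.07,0]]'
python3 - <<'E'
from h import *
tool((*(place(2)+[.001,0]),.10),down(SY))
E
```

```text
time: 24.9
tool_pos: [0.6605, -0.1336, 0.1183]
orientation: [0.003, 0.0, 1.0, -0.0]
ft_force: [-9.5, 2.6, 22.2]
opening: 0.0535
gripper_force: 67.7
time: 26.15
tool_pos: [0.6605, -0.1336, 0.1183]
ft_force: [-9.1, 3.4, 22.4]
time: 27.4
tool_pos: [0.6604, -0.1336, 0.1183]
ft_force: [-10.8, 2.4, 22.1]
time: 28.65
tool_pos: [0.6605, -0.1336, 0.1183]
ft_force: [-8.9, 3.6, 22.1]
time: 29.9
tool_pos: [0.6605, -0.1336, 0.1183]
ft_force: [-9.8, 3.3, 22.2]
time: 30.4
tool_pos: [0.6596, -0.1336, 0.181]
orientation: [0.001, 0.0, 1.0, -0.0]
ft_force: [0.5, -0.5, -2.4]
opening: 0.0535
gripper_force: 65.2
d [ 0.1735 -0.256   0.081 ] rv [-0.001  0.002 -0.041]
```

```bash
python3 inch.py '[[0,0.002,-0.041,0.174,-0.256,0,0],[0,0.002,-0.041,0.174,-0.256,0,0],[0,0.002,-0.041,0.174,-0.256,0,0],[0,0.002,-0.041,0.174,-0.256,0,0],[0,0.002,-0.041,0.174,-0.256,0,0],[0,0.002,-0.041,0.174,-0.256,0,0],[0,0.002,-0.041,0.174,-0.256,0.05,0],[0,0.002,-0.041,0.174,-0.256,0.08,0],[0,0.002,-0.041,0.174,-0.256,0.08,0],[0,0.002,-0.041,0.174,-0.256,0.08,0]]'
python3 - <<'E'
from h import *
tool((*(place(2)+[.001,0]),.035),down(SY))
# wrist view of the tray: where is jar_1's lid? save
i=read_camera("scene"); cv2.imwrite("pics/s5.png",i)
# jars 1 and 3 unmoved? difference to earlier scene picture s3
a=cv2.imread("pics/s3.png").astype(int); d=np.abs(a-i).max(2)
print("jar1",d[205:240,328:362].mean(),"jar3",d[300:335,335:375].mean())
E
```

```text
time: 31.65
tool_pos: [0.4864, -0.3896, 0.1021]
orientation: [0.0, -0.02, 1.0, -0.001]
ft_force: [-0.4, -0.3, -1.4]
opening: 0.0536
gripper_force: 65.2
d [0.0004 0.0003 0.0671] rv [-0.002  0.     0.001]
jar1 6.2521008403361344 jar3 3.795
```

```bash
python3 inch.py '[[0,0,0,0,0,0.05,0],[0,0,0,0,0,0.068,0],[0,0,0,0,0,0.073,0],[0,0,0,0,0,0.077,0],[0,0,0,0,0,0.078,0]]'
```

```text
time: 32.33
tool_pos: [0.4867, -0.3904, 0.027]
orientation: [0.001, -0.02, 1.0, -0.001]
ft_force: [-3.9, 2.8, 10.1]
opening: 0.0538
gripper_force: 66.4
```

```bash
python3 inch.py '[[0,0,0,0,0,-0.001,0.07],[0,0,0,0,0,-0.001,0.07],[0,0,0,0,0,-0.001,0.07],[0,0,0,0,0,-0.05,0.07],[0,0,0,0,0,-0.11,0.07],[0,0,0,0,0,-0.15,0.085],[0,0,0,0,0,-0.15,0.085]]'
python3 - <<'E'
from h import *
c=cam("wrist"); np.savez("w8.npz",p=c[1],A=c[2]); i=read_camera("wrist"); cv2.imwrite("pics/w8.png",i)
def lid(i,guess,c,z=.066,rr=.027):
    "best offset of a lid disc (dull grey-blue, uniform) near a guess"
    g=i.astype(int); ok=((np.abs(g-LID).max(2))<14).astype(np.float32); best=None
    t=np.linspace(0,2*np.pi,60)
    for dx in np.arange(-.03,.031,.002):
        for dy in np.arange(-.03,.031,.002):
            P=guess+[dx,dy]; poly=np.array([px("wrist",[P[0]+rr*np.cos(a),P[1]+rr*np.sin(a),z],c) for a in t]).astype(np.int32)
            m=np.zeros(ok.shape,np.uint8); cv2.fillPoly(m,[poly],1); s=(ok*m).sum()/m.sum()
            if best is None or s>best[0]: best=(s,P)
    return best
a=cv2.imread("pics/w5.png"); LID=np.median(a[215:250,310:345].reshape(-1,3),0); print(LID)
print("w5 jar1",lid(a,place(1),load("w5.npz")))
for k in (1,2): print(k,place(k),lid(i,place(k),c))
tool((.432,-.188,.14),down(-np.pi/2))
E
```

```text
time: 33.2
tool_pos: [0.4877, -0.3918, 0.1784]
orientation: [0.004, -0.02, 1.0, -0.004]
ft_force: [0.1, 0.1, -0.6]
opening: 0.0851
gripper_force: 0.0
[134. 127. 121.]
w5 jar1 (np.float64(0.8882395909422937), array([ 0.55893921, -0.38446081]))
1 [ 0.56093921 -0.38646081] (np.float64(0.9088397790055248), array([ 0.56093921, -0.38646081]))
2 [ 0.485  -0.3895] (np.float64(0.9008577194752775), array([ 0.493 , -0.3915]))
d [0.0465 0.2046 0.0347] rv [-0.     0.005  1.611]
```

```bash
cat >> h.py <<'E'
LIDC=np.array([134,127,121])
def lid(i,guess,c,n="wrist",z=.066,tol=16,span=.03):
    ok=(np.abs(i.astype(int)-LIDC).max(2)<tol).astype(np.float32); best=(-9,)
    t=np.linspace(0,2*np.pi,60); ring=np.c_[np.cos(t),np.sin(t)]
    def mask(P,r):
        m=np.zeros(ok.shape,np.uint8); cv2.fillPoly(m,[np.array([px(n,[*(P+r*q),z],c) for q in ring]).round().astype(np.int32)],1); return m
    for st,sp,g in ((.005,span,np.array(guess,float)),(.0015,.006,None)):
        g=best[1] if g is None else g
        for dx in np.arange(-sp,sp+.0001,st):
            for dy in np.arange(-sp,sp+.0001,st):
                P=g+[dx,dy]; a,b=mask(P,.027),mask(P,.033); s=ok[a>0].mean()-ok[(b>0)&(a==0)].mean()
                if s>best[0]: best=(s,P)
    return best
E
python3 - <<'E'
from h import *
f=lambda n,k,g: print(n,k,lid(cv2.imread(f"pics/{n}.png"),g,load(f"{n}.npz")))
f("w5",1,place(1)); f("w8",1,place(1)); f("w8",2,place(2)); f("w4",1,(.4375,-.045)); f("w6",2,(.436,-.125))
f("w1",3,(.433,-.19))
E
```

```text
w5 1 (np.float32(0.77550864), array([ 0.55893921, -0.38496081]))
w8 1 (np.float32(0.72481394), array([ 0.55943921, -0.38646081]))
w8 2 (np.float32(0.79402167), array([ 0.4915, -0.391 ]))
w4 1 (np.float32(0.7568717), array([ 0.4405, -0.045 ]))
w6 2 (np.float32(0.80205256), array([ 0.436, -0.13 ]))
w1 3 (np.float32(0.7713981), array([ 0.433, -0.2  ]))
```

```bash
python3 inch.py '[[0,0.005,1.611,0.046,0.2,0,0.085],[0,0.005,1.611,0.046,0.2,0,0.085],[0,0.005,1.611,0.046,0.2,0,0.085],[0,0.005,1.611,0.046,0.2,0.03,0.085],[0,0.005,1.611,0.046,0.2,0.04,0.085],[0,0.005,1.611,0.046,0.2,0.04,0.085],[0,0.005,1.611,0.046,0.2,0.04,0.085],[0,0.005,1.611,0.046,0.2,0.04,0.085],[0,0.005,1.611,0.046,0.2,0.04,0.085],[0,0.005,1.611,0.046,0.2,0.04,0.085]]'
python3 - <<'E'
from h import *
c=cam("wrist"); np.savez("w9.npz",p=c[1],A=c[2]); i=read_camera("wrist"); cv2.imwrite("pics/w9.png",i)
print(lid(i,(.433,-.19),c,span=.04)); tool((.433,-.192,.0235),down(-np.pi/2))
E
```

```text
time: 34.5
tool_pos: [0.4306, -0.1909, 0.132]
orientation: [-0.003, 0.707, 0.708, -0.001]
ft_force: [-0.7, 0.1, -0.2]
opening: 0.0848
gripper_force: 0.0
(np.float32(0.5184554), array([ 0.4345, -0.2   ]))
d [-0.0013  0.0029  0.1087] rv [-0.006 -0.002  0.002]
```

Run:
```python
from h import *
for n,P in (("w4",(.4385,-.043)),("w6",(.436,-.126)),("w9",(.434,-.195))):
    i=cv2.imread(f"pics/{n}.png"); c=load(n+".npz"); u=px("wrist",[*P,.066],c)
    g=cv2.cvtColor(cv2.GaussianBlur(i,(5,5),0),cv2.COLOR_BGR2GRAY); hsv=cv2.cvtColor(i,cv2.COLOR_BGR2HSV)
    x,y=u.astype(int); print(n,u,"column",[int(v) for v in g[y-70:y+75:6,x]],"row",[int(v) for v in g[y,x-60:x+62:6]])
    h=cv2.HoughCircles(g[y-80:y+80,x-80:x+80],cv2.HOUGH_GRADIENT,1,20,param1=60,param2=12,minRadius=35,maxRadius=46)
    if h is not None:
        for a in h[0][:3]: print("  circle",a+[x-80,y-80,0],w("wrist",a[0]+x-80,a[1]+y-80,.066,c)[:2])
```

```text
w4 [328.71923408 255.95664627] column [130, 129, 93, 122, 135, 77, 131, 133, 133, 134, 132, 131, 133, 133, 134, 135, 136, 137, 138, 126, 119, 106, 107, 121, 71] row [133, 139, 116, 148, 133, 134, 133, 133, 133, 133, 133, 132, 132, 131, 132, 131, 131, 105, 115, 177, 131]
  circle [328.5        257.5         39.90000153] [ 0.43836421 -0.04402234]
  circle [340.5        241.5         45.40000153] [ 0.44584147 -0.03354145]
w6 [330.86108742 272.92181331] column [86, 119, 118, 119, 127, 60, 117, 124, 123, 123, 122, 123, 123, 114, 114, 116, 116, 118, 119, 106, 117, 49, 40, 88, 94] row [131, 114, 103, 89, 113, 118, 122, 124, 124, 124, 124, 123, 124, 122, 122, 122, 122, 92, 101, 167, 128]
  circle [331.5        275.5         39.90000153] [ 0.43640913 -0.12769681]
  circle [333.5 308.5  41. ] [ 0.43784761 -0.15005289]
  circle [327.5        343.5         36.40000153] [ 0.43411697 -0.17513102]
w9 [330.45465844 268.0291605 ] column [98, 100, 98, 107, 118, 50, 110, 112, 112, 111, 112, 112, 113, 114, 115, 116, 117, 118, 119, 115, 100, 97, 98, 101, 106] row [106, 100, 99, 114, 114, 113, 114, 112, 112, 114, 113, 113, 113, 112, 112, 112, 112, 109, 128, 167, 122]
  circle [330.5        270.5         39.90000153] [ 0.43403832 -0.19663208]
  circle [337.5        247.5         45.40000153] [ 0.43825492 -0.18167001]
```

```bash
python3 inch.py '[[-0.004,0,0,-0.004,0.003,0.05,0.085],[-0.004,0,0,-0.004,0.003,0.109,0.085],[-0.004,0,0,-0.004,0.003,0.109,0.085],[-0.004,0,0,-0.004,0.003,0.109,0]]
' && python3 inch.py '[[0,0,0,0,0,0,0],[0,0,0,0,0,0,0],[0,0,0,0,0,0,0],[0,0,0,0,0,0,0]]' && python3 inch.py '[[0,0,0,0,0,-0.06,0],[0,0,0,0,0,-0.12,0],[0,0,0,0,0,-0.145,0],[0,0,0,0,0,-0.145,0]]'
python3 - <<'E'
from h import *
tool((PAD[0]+.001,PAD[1],.172),down(0))
E
```

```text
time: 35.05
tool_pos: [0.4352, -0.1961, 0.0256]
orientation: [0.0, 0.707, 0.707, 0.001]
ft_force: [-0.2, 0.1, 1.0]
opening: 0.0693
gripper_force: 0.0
time: 35.55
tool_pos: [0.4366, -0.1965, 0.0273]
orientation: [0.002, 0.707, 0.707, 0.002]
ft_force: [-0.9, 0.5, 6.3]
opening: 0.0536
gripper_force: 62.6
time: 36.05
tool_pos: [0.4363, -0.1966, 0.1726]
orientation: [0.003, 0.707, 0.707, 0.003]
ft_force: [-0.0, 0.3, -1.4]
opening: 0.0538
gripper_force: 64.9
d [0.063  0.2221 0.0026] rv [ 0.008  0.006 -1.57 ]
```

```bash
python3 inch.py '[[0.008,0.006,-1.57,0.063,0.222,0,0],[0.008,0.006,-1.57,0.063,0.222,0,0],[0.008,0.006,-1.57,0.063,0.222,0,0],[0.008,0.006,-1.57,0.063,0.222,0,0],[0.008,0.006,-1.57,0.063,0.222,0,0],[0.008,0.006,-1.57,0.063,0.222,0,0],[0.008,0.006,-1.57,0.063,0.222,0,0],[0.008,0.006,-1.57,0.063,0.222,0,0],[0.008,0.006,-1.57,0.063,0.222,0,0],[0.008,0.006,-1.57,0.063,0.222,0,0]]' && python3 inch.py '[[0.008,0.006,0,0,0,0,0],[0,0,0,0,0,0,0]]' >/dev/null
python3 - <<'E'
from h import *
tool((PAD[0]+.001,PAD[1],.1187),down(0)); print(env.get_state()["tool_pos"])
E
```

```text
time: 37.3
tool_pos: [0.6552, -0.1323, 0.1677]
orientation: [-0.006, 0.001, 1.0, 0.001]
ft_force: [-0.0, -0.8, -2.7]
opening: 0.0537
gripper_force: 64.8
d [-0.0025 -0.002   0.0503] rv [ 0.002 -0.009  0.   ]
[ 0.65644559 -0.13156604  0.16900537]
```

```bash
python3 inch.py '[[0.002,-0.009,0,-0.0025,-0.002,0.02,0],[0.002,-0.009,0,-0.0025,-0.002,0.033,0],[0.002,-0.009,0,-0.0025,-0.002,0.041,0],[0.002,-0.009,0,-0.0025,-0.002,0.047,0],[0.002,-0.009,0,-0.0025,-0.002,0.052,0],[0.002,-0.009,0,-0.0025,-0.002,0.055,0],[0.002,-0.009,0,-0.0025,-0.002,0.057,0],[0.002,-0.009,0,-0.0025,-0.002,0.057,0]]'
```

```text
time: 38.55
tool_pos: [0.6593, -0.1346, 0.1188]
orientation: [0.003, 0.0, 1.0, -0.0]
ft_force: [-8.1, 1.3, 19.4]
opening: 0.054
gripper_force: 66.6
```

On the stop (19 N). Holding, then lifting.

```bash
for k in 1 2 3 4; do python3 inch.py '[[0,0,0,0,0,0.001,0],[0,0,0,0,0,0,0],[0,0,0,0,0,0,0],[0,0,0,0,0,0,0],[0,0,0,0,0,0,0],[0,0,0,0,0,0,0],[0,0,0,0,0,0,0],[0,0,0,0,0,0,0],[0,0,0,0,0,0,0],[0,0,0,0,0,0,0]]' | grep -E 'time|pos|ft'; done; python3 inch.py '[[0,0,0,0,0,-0.02,0],[0,0,0,0,0,-0.07,0],[0,0,0,0,0,-0.07,0],[0,0,0,0,0,-0.07,0]]'
python3 - <<'E'
from h import *
tool((*(place(3)+[.001,0]),.10),down(SY))
E
```

```text
time: 39.8
tool_pos: [0.6596, -0.1347, 0.1188]
ft_force: [-7.6, 1.5, 18.6]
time: 41.05
tool_pos: [0.6597, -0.1347, 0.1188]
ft_force: [-6.8, 1.7, 18.6]
time: 42.3
tool_pos: [0.6597, -0.1347, 0.1188]
ft_force: [-7.1, 1.8, 18.2]
time: 43.55
tool_pos: [0.6597, -0.1347, 0.1188]
ft_force: [-7.2, 2.2, 18.8]
time: 44.05
tool_pos: [0.6582, -0.1344, 0.1821]
orientation: [0.0, 0.0, 1.0, -0.001]
ft_force: [-0.3, 0.8, -3.0]
opening: 0.0538
gripper_force: 64.8
d [ 0.248  -0.2582  0.0823] rv [-0.001  0.001 -0.041]
```

```bash
python3 inch.py '[[0,0.001,-0.041,0.248,-0.258,0,0],[0,0.001,-0.041,0.248,-0.258,0,0],[0,0.001,-0.041,0.248,-0.258,0,0],[0,0.001,-0.041,0.248,-0.258,0,0],[0,0.001,-0.041,0.248,-0.258,0,0],[0,0.001,-0.041,0.248,-0.258,0,0],[0,0.001,-0.041,0.248,-0.258,0,0],[0,0.001,-0.041,0.248,-0.258,0.05,0],[0,0.001,-0.041,0.248,-0.258,0.08,0],[0,0.001,-0.041,0.248,-0.258,0.08,0]]' && python3 inch.py '[[0,0,0,0,0,0,0],[0,0,0,0,0,0,0]]' >/dev/null
python3 - <<'E'
from h import *
print(env.get_state()["tool_pos"]);tool((*(place(3)+[.001,0]),.0273),down(SY))
# did jars 1,2 stay? tray seen by the scene camera, against s5/s3
i=read_camera("scene"); cv2.imwrite("pics/s6.png",i)
for k in (1,2): print(k,px("scene",[*place(k),.066]),lid(i,place(k),cam("scene"),n="scene",tol=18))
a=cv2.imread("pics/s3.png"); print(1,lid(a,place(1),cam("scene"),n="scene",tol=18))
E
```

```text
time: 45.3
tool_pos: [0.4086, -0.3887, 0.0987]
orientation: [-0.003, -0.021, 1.0, 0.003]
ft_force: [-0.5, -0.1, -1.5]
opening: 0.0538
gripper_force: 64.8
[ 0.41125501 -0.39322222  0.10444294]
d [0.0013 0.001  0.0771] rv [-0.004  0.002  0.001]
1 [342.79337175 217.36666001] (np.float32(0.20427154), array([ 0.59243921, -0.41796081]))
2 [379.21356587 231.5095273 ] (np.float32(0.28198043), array([ 0.4535, -0.4075]))
1 (np.float32(0.120329484), array([ 0.53443921, -0.36346081]))
```

```bash
python3 inch.py '[[0,0,0,0.001,0.001,0.05,0],[0,0,0,0.001,0.001,0.07,0],[0,0,0,0.001,0.001,0.076,0],[0,0,0,0.001,0.001,0.079,0],[0,0,0,0.001,0.001,0.080,0]]'
```

```text
time: 46.22
tool_pos: [0.4091, -0.3913, 0.0273]
orientation: [0.001, -0.02, 1.0, 0.0]
ft_force: [-7.7, 7.3, 21.4]
opening: 0.0538
gripper_force: 66.9
```

```bash
python3 inch.py '[[0,0,0,0,0,-0.003,0],[0,0,0,0,0,-0.003,0.07],[0,0,0,0,0,-0.003,0.07],[0,0,0,0,0,-0.003,0.07],[0,0,0,0,0,-0.05,0.07],[0,0,0,0,0,-0.11,0.07],[0,0,0,0,0,-0.17,0.07],[0,0,0,0,0,-0.2,0.06],[0,0,0,0,0,-0.2,0.06]]'
python3 - <<'E'
from h import *
c=cam("wrist"); np.savez("w10.npz",p=c[1],A=c[2]); i=read_camera("wrist"); cv2.imwrite("pics/w10.png",i)
g=cv2.cvtColor(cv2.GaussianBlur(i,(3,3),0),cv2.COLOR_BGR2GRAY)
for k in (1,2,3):
    x,y=px("wrist",[*place(k),.066],c).astype(int); z=c[1][2]-.066; r=.027*350/z
    print(k,place(k).round(3),(x,y))
    h=cv2.HoughCircles(g[max(0,y-60):y+60,x-60:x+60],cv2.HOUGH_GRADIENT,1,15,param1=50,param2=10,minRadius=int(r*.8),maxRadius=int(r*1.12))
    for a in (h[0][:3] if h is not None else []): print("   ",a,w("wrist",a[0]+x-60,a[1]+max(0,y-60),.066,c)[:2].round(4))
    print("  ",lid(i,place(k),c,tol=20,span=.025))
print(env.get_state()["joint_positions"].round(2))
E
```

```text
time: 47.35
tool_pos: [0.4103, -0.3929, 0.2257]
orientation: [0.002, -0.02, 1.0, -0.003]
ft_force: [-0.1, 0.1, -1.0]
opening: 0.0604
gripper_force: 0.0
1 [ 0.561 -0.386] (np.int64(324), np.int64(376))
    [61.5 52.5 28.8] [ 0.5515 -0.3857]
    [59.5 26.5 34.4] [ 0.5227 -0.3888]
   (np.float32(0.6098853), array([ 0.55943921, -0.38646081]))
2 [ 0.485 -0.39 ] (np.int64(324), np.int64(306))
    [59.5 68.5 28.9] [ 0.493 -0.39 ]
    [64.5 50.5 32.2] [ 0.4745 -0.3861]
    [59.5 96.5 34.4] [ 0.5227 -0.3888]
   (np.float32(0.75367874), array([ 0.4915, -0.391 ]))
3 [ 0.409 -0.393] (np.int64(324), np.int64(227))
    [51.5 58.5 30. ] [ 0.4076 -0.4004]
    [45.5 42.5 32.2] [ 0.3936 -0.4061]
    [66.5 53.5 31.1] [ 0.4026 -0.3874]
   (np.float32(0.5314702), array([ 0.40906079, -0.40103919]))
[ 0.37  0.37  0.51  1.5  -0.18  1.32  2.5 ]
```

Jars stand in their compartments: the walls limit any offset to 8 mm, and the contact heights were right. Now the dial, gripped half a turn round so the last joint stays in range.

Run:
```python
from h import *
tool(GRIP+.10*PN+[0,0,.02],down(SY-1.7))
```

```text
d [-0.1176  0.2494  0.0266] rv [-1.0e-03  3.0e-03  1.7e+00]
```

```bash
python3 inch.py '[[0,0,1.7,-0.118,0.249,0,0.06],[0,0,1.7,-0.118,0.249,0,0.06],[0,0,1.7,-0.118,0.249,0,0.06],[0,0,1.7,-0.118,0.249,0,0.06],[0,0,1.7,-0.118,0.249,0,0.06],[0,0,1.7,-0.118,0.249,0,0.06],[0,0,1.7,-0.118,0.249,0,0.06],[0,0,1.7,-0.118,0.249,0,0.06],[0,0,1.7,-0.118,0.249,0,0.06],[0,0,1.7,-0.118,0.249,0,0.06]]'
python3 - <<'E'
from h import *
tool(GRIP+.07*PN,dialR(np.radians(-202))); print(env.get_state()["joint_positions"].round(2))
E
```

```text
time: 48.65
tool_pos: [0.5156, -0.1371, 0.2198]
orientation: [-0.001, 0.739, 0.674, -0.002]
ft_force: [0.2, -0.6, 0.9]
opening: 0.0602
gripper_force: 0.0
d [0.001  0.0128 0.0714] rv [-0.224  0.384  1.801]
[-0.3   0.33  0.7   1.59 -0.22  1.3   0.33]
```

```bash
python3 inch.py '[[-0.224,0.384,1.801,0.001,0.013,0,0.06],[-0.224,0.384,1.801,0.001,0.013,0,0.06],[-0.224,0.384,1.801,0.001,0.013,0,0.06],[-0.224,0.384,1.801,0.001,0.013,0,0.06],[-0.224,0.384,1.801,0.001,0.013,0,0.06],[-0.224,0.384,1.801,0.001,0.013,0,0.06],[-0.224,0.384,1.801,0.001,0.013,0.03,0.06],[-0.224,0.384,1.801,0.001,0.013,0.071,0.06],[-0.224,0.384,1.801,0.001,0.013,0.071,0.06],[-0.224,0.384,1.801,0.001,0.013,0.071,0.06]]' && python3 inch.py '[[0,0,0,0,0,0,0.06],[0,0,0,0,0,0,0.06]]' > /dev/null
python3 - <<'E'
from h import *
tool(GRIP-.017*PN,dialR(np.radians(-202))); s=env.get_state(); print(s["tool_pos"],s["joint_positions"].round(2))
E
```

```text
time: 49.9
tool_pos: [0.5274, -0.1376, 0.1482]
orientation: [-0.039, 0.967, -0.172, 0.185]
ft_force: [1.6, -0.4, 1.2]
opening: 0.0601
gripper_force: 0.0
d [-0.0026  0.0006  0.0886] rv [-0.002 -0.003  0.006]
[ 0.52961483 -0.13778566  0.15065902] [-0.58  0.21  1.01  2.03 -0.54  0.71 -1.15]
```

```bash
python3 inch.py '[[0,0,0.006,-0.0025,0.0005,0.045,0.06],[0,0,0.006,-0.0025,0.0005,0.088,0.06],[0,0,0.006,-0.0025,0.0005,0.088,0.06],[0,0,0.006,-0.0025,0.0005,0.088,0],[0,0,0.006,-0.0025,0.0005,0.088,0],[0,0,0.006,-0.0025,0.0005,0.088,0],[0,0,0.006,-0.0025,0.0005,0.088,0],[0,0,0.006,-0.0025,0.0005,0.088,0]]'
python3 - <<'E'
from h import *
tool(GRIP-.017*PN,dialR(np.radians(-112)))
E
```

```text
time: 51.15
tool_pos: [0.5613, -0.1376, 0.0709]
orientation: [-0.04, 0.966, -0.171, 0.189]
ft_force: [-4.1, -1.3, 6.0]
opening: 0.0116
gripper_force: 60.4
d [-0.0025 -0.0005  0.0028] rv [ 0.004 -0.008 -1.574]
```

```bash
python3 inch.py '[[0,0,-0.18,0,0,0,0],[0,0,-0.36,0,0,0,0],[0,0,-0.54,0,0,0,0],[0,0,-0.72,0,0,0,0],[0,0,-0.9,0,0,0,0],[0,0,-1.08,0,0,0,0],[0,0,-1.26,0,0,0,0],[0,0,-1.44,0,0,0,0],[0,0,-1.61,0,0,0,0],[0,0,-1.61,0,0,0,0]]' && python3 inch.py '[[0,0,0,0,0,0,0],[0,0,0,0,0,0,0]]'
python3 - <<'E'
from h import *
tool(GRIP-.017*PN,dialR(np.radians(-112))); s=env.get_state(); print(s["ft_torque"],s["joint_positions"].round(2))
E
```

```text
time: 52.4
tool_pos: [0.5607, -0.1365, 0.0707]
orientation: [0.107, 0.794, 0.576, 0.16]
ft_force: [-4.6, 0.9, 6.3]
opening: 0.0112
gripper_force: 61.4
time: 52.65
tool_pos: [0.5608, -0.1365, 0.0707]
orientation: [0.107, 0.794, 0.576, 0.16]
ft_force: [-5.0, 0.5, 6.9]
opening: 0.0116
gripper_force: 61.4
d [-0.0003 -0.0016  0.0027] rv [ 0.006 -0.004  0.032]
[ 0.62012755  0.8208744  -0.61035861] [-0.09  0.33  0.45  2.04 -0.6   0.5   0.48]
```

Torque about the tool axis has risen well above dial friction, so the dial is on its stop. Releasing and retreating, then checking the pointer and jars by code.

```bash
python3 inch.py '[[0,0,0,0,0,0,0.06],[0,0,0,0,0,0,0.06],[0,0,0,0,0,0,0.06],[0,0,0,0,0,-0.04,0.06],[0,0,0,0,0,-0.09,0.06],[0,0,0,0,0,-0.14,0.06],[0,0,0,0,0,-0.14,0.06],[0,0,0,0,0,-0.14,0.06]]'
python3 - <<'E'
from h import *
c=cam("wrist"); np.savez("w11.npz",p=c[1],A=c[2]); i=read_camera("wrist"); cv2.imwrite("pics/w11.png",i)
def ptr(i,c):
    g=cv2.cvtColor(i,cv2.COLOR_BGR2GRAY); b=[]
    for a in range(-180,180,2):
        d=np.cos(np.radians(a))*PU+np.sin(np.radians(a))*PL
        v=[g[int(q[1]),int(q[0])] for q in (px("wrist",GRIP+k*d,c) for k in np.linspace(.010,.018,9)) if 0<=q[1]<480 and 0<=q[0]<640]
        b.append((np.mean(v) if v else 0,a))
    return sorted(b)[-4:]
print("after two-dot turn",ptr(cv2.imread("pics/w3.png"),load("w3.npz"))); print("now",ptr(i,c))
i=read_camera("scene"); cv2.imwrite("pics/s7.png",i)
g=cv2.cvtColor(i,cv2.COLOR_BGR2GRAY)
for k in (1,2,3):
    x,y=px("scene",[*place(k),.066]).astype(int); print(k,(x,y),"top grey",int(np.median(g[y-4:y+5,x-5:x+6])), "column",[int(v) for v in g[y-20:y+40:4,x]])
E
```

```text
time: 53.65
tool_pos: [0.5079, -0.1377, 0.1982]
orientation: [0.107, 0.793, 0.578, 0.159]
ft_force: [0.5, -0.1, -0.3]
opening: 0.0599
gripper_force: 0.0
after two-dot turn [(np.float64(191.0), -30), (np.float64(221.11111111111111), -24), (np.float64(232.11111111111111), -28), (np.float64(234.11111111111111), -26)]
now [(np.float64(185.44444444444446), 70), (np.float64(215.11111111111111), 64), (np.float64(216.88888888888889), 68), (np.float64(228.55555555555554), 66)]
1 (np.int64(342), np.int64(217)) top grey 76 column [124, 144, 127, 75, 63, 76, 125, 66, 54, 57, 59, 59, 56, 85, 99]
2 (np.int64(379), np.int64(231)) top grey 172 column [146, 143, 147, 171, 171, 172, 170, 153, 107, 196, 176, 174, 170, 168, 148]
3 (np.int64(417), np.int64(246)) top grey 173 column [151, 140, 172, 175, 173, 172, 175, 131, 119, 197, 179, 180, 175, 156, 171]
```

Run:
```python
from h import *
tool((.40,.12,.30),down(-.6))
```

```text
d [ 0.2281 -0.1382 -0.132 ] rv [ 0.392  0.118 -1.265]
```

```bash
python3 inch.py '[[0,0,0,0.228,-0.138,-0.132,0.06],[0,0,0,0.228,-0.138,-0.132,0.06],[0,0,0,0.228,-0.138,-0.132,0.06],[0,0,0,0.228,-0.138,-0.132,0.06],[0,0,0,0.228,-0.138,-0.132,0.06],[0,0,0,0.228,-0.138,-0.132,0.06],[0,0,0,0.228,-0.138,-0.132,0.06]]'
python3 - <<'E'
from h import *
i=read_camera("scene"); cv2.imwrite("pics/s8.png",i); c=cam("scene")
g=cv2.cvtColor(i,cv2.COLOR_BGR2GRAY)
for k in (1,2,3):
    x,y=px("scene",[*place(k),.066]).astype(int); print(k,"column",[int(v) for v in g[y-20:y+40:4,x]])
    h=cv2.HoughCircles(cv2.resize(g[y-30:y+30,x-30:x+30],None,fx=1,fy=1.4),cv2.HOUGH_GRADIENT,1,10,param1=60,param2=8,minRadius=12,maxRadius=16)
    for a in (h[0][:2] if h is not None else []): print("  ",w("scene",x-30+a[0],y-30+a[1]/1.4,.066,c)[:2].round(3),place(k).round(3))
for n in("s3","s6"):
    j=cv2.imread(f"pics/{n}.png").astype(int); x,y=px("scene",[*place(1),.066]).astype(int); print(n,"jar1 change",np.abs(j-i).max(2)[y-15:y+35,x-15:x+16].mean())
E
```

```text
time: 54.62
tool_pos: [0.4006, 0.1184, 0.2998]
orientation: [0.107, 0.794, 0.578, 0.157]
ft_force: [-0.7, -1.2, 0.3]
opening: 0.0599
gripper_force: 0.0
1 column [135, 139, 137, 138, 138, 136, 138, 140, 136, 136, 136, 135, 134, 128, 127]
   [ 0.597 -0.461] [ 0.561 -0.386]
2 column [137, 145, 145, 142, 141, 143, 143, 141, 143, 144, 142, 150, 140, 122, 119]
   [ 0.458 -0.36 ] [ 0.485 -0.39 ]
3 column [162, 163, 161, 161, 155, 141, 120, 115, 154, 151, 146, 136, 127, 121, 66]
s3 jar1 change 40.41612903225806
s6 jar1 change 37.663225806451614
```

Run:
```python
from h import *
s=env.get_state(); r=quat(s["orientation"]); print(r.inv().apply([-.19,.33,0]))
```

```text
[ 0.25975772 -0.27025856 -0.06697938]
```

```bash
python3 inch.py '[[0,0,0,0.26,-0.27,-0.067,0.06],[0,0,0,0.26,-0.27,-0.067,0.06],[0,0,0,0.26,-0.27,-0.067,0.06],[0,0,0,0.26,-0.27,-0.067,0.06],[0,0,0,0.26,-0.27,-0.067,0.06],[0,0,0,0.26,-0.27,-0.067,0.06],[0,0,0,0.26,-0.27,-0.067,0.06],[0,0,0,0.26,-0.27,-0.067,0.06]]'
python3 - <<'E'
from h import *
i=read_camera("scene"); cv2.imwrite("pics/s9.png",i); c=cam("scene")
g=cv2.cvtColor(i,cv2.COLOR_BGR2GRAY); o=cv2.cvtColor(cv2.imread("pics/scene0.png"),cv2.COLOR_BGR2GRAY)
# template: a lid + body from the first picture (jar_2), matched in the steel tray
T=g0=o[205:206]
s3=cv2.cvtColor(cv2.imread("pics/s3.png"),cv2.COLOR_BGR2GRAY); x1,y1=344,219
T=s3[y1-14:y1+32,x1-17:x1+18]
for k in (1,2,3):
    x,y=px("scene",[*place(k),.066]).astype(int)
    R_=cv2.matchTemplate(g[y-40:y+60,x-40:x+41],T,cv2.TM_CCOEFF_NORMED); _,v,_,l=cv2.minMaxLoc(R_)
    u=(x-40+l[0]+17,y-40+l[1]+14); print(k,round(v,3),u,w("scene",*u,.066)[:2].round(3),place(k).round(3))
d=np.abs(i.astype(int)-cv2.imread("pics/scene0.png")).max(2); print("gauge change",d[178:203,328:360].mean(),"dial",d[295:325,250:285].mean())
E
```

```text
time: 55.68
tool_pos: [0.2116, 0.448, 0.3001]
orientation: [0.108, 0.794, 0.578, 0.157]
ft_force: [-0.1, -1.2, -0.3]
opening: 0.0596
gripper_force: 0.0
1 0.941 (np.int64(344), np.int64(219)) [ 0.557 -0.384] [ 0.561 -0.386]
2 0.777 (np.int64(377), np.int64(232)) [ 0.488 -0.386] [ 0.485 -0.39 ]
3 0.675 (np.int64(420), np.int64(246)) [ 0.406 -0.396] [ 0.409 -0.393]
gauge change 2.20375 dial 25.472380952380952
```

All three jars match upright positions within 4–5 mm of their places, the gauge is unchanged, the dial is off and the arm is clear. Handing in.

```bash
python3 -c "
from rig import env, read_camera, camera_model
print(env.close_job())"
```

```text
the job is handed in; nothing more can be done
None
```

The job is handed in, but no verdict came back: each of the three jars was held on the fully pressed pad for about 5 s at the two-dot mark and stands in its steel-tray compartment, the dial is back at its off stop, and the gauge was not touched. The final jar and dial checks were by image code, because my 14 picture views were used up.

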